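# Fit the forming wheels to the dough machine's spindle and lock it

### The arm

A 6-joint arm with a two-finger parallel gripper is mounted at the origin on the work surface. World frame = base frame: x ahead of the robot, y to its left, z up, the work surface at z = 0. Lengths are in m, angles in degrees, forces in N, time in s.
With the tool pointing down it reaches from about 0.4 to 0.825 m from the base axis. Payload 7 kg.
Tool frame: the origin (TCP) lies midway between the tips of the shut fingers; the grasp point (between the pads) lies 19 mm behind it; z points along the fingers, y is the direction in which the jaws open and shut (so a half turn about z gives the same grasp; the last joint's range is limited). The gripper opens to 88 mm and grips with 3 to 60 N. Pads are 19 mm wide; open, the fingers measure 130 mm over their backs; the gripper's body (78 mm by 193 mm) begins 47 mm behind the grasp point.
Start: joints at [-56.431, 20.546, 0.682, 0, -70.136, -16.507], TCP at [0.198, -0.645, 0.227] pointing down, gripper open.
Joint ranges: [-176.03, 176.03], [-82.01, 121.73], [-58.28, 71.71], [-173.87, 95.51], [-174.79, -0.11], [-173.66, 173.66]. Speed limits (degrees/s): [136.94, 136.94, 172.46, 180, 180, 180].

### API

Orientations are given as [roll, pitch, yaw] about the fixed x, y, z axes, in that order (R = Rz(yaw) Ry(pitch) Rx(roll)).
In Python, from plant import ctrl, snapshot gives the robot as it stands.
- The arm moves only by the shell command python3 -m pendant 'ROWS'. ROWS is JSON, a list of rows, each a list of 7 numbers: the shift along the tool's x, y, z in m, then the turn, a rotation vector about the tool's x, y, z in rad, then the opening, from -1 (shut) to 1 (fully open), so that 0 is half open. In form: [[x, y, z, ax, ay, az, jaw], ...]. A call has 1 to 12 rows; each row is the pose to reach, as a shift and turn from the pose commanded when the call began, along the tool's axes at that moment; what a row does not reach only later rows make up. A row lasts 1/8 s, in which the tool goes at most 62.5 mm and 10.7 degrees, less where a joint would pass 70% of its speed; a pose out of reach is approached as far as the arm can. A call with a gripper value outside its range is refused whole. The fingers move at their own pace and stop on an object; the grip force is fixed at half the most. Time passes only in rows, so rows that repeat a pose let the fingers close. It gives the time, the measured TCP pose, the force and the opening at its end, in the units of the state.
- ctrl.get_obs(): the state, without advancing time (a new reading comes with each control period).
- snapshot(name): name is "scene" or "top" or "wrist"; returns a dict with "image" (400x640x3 uint8, blue, green, red), "mtx" (3x3 intrinsics, pixels), "eye" and "attitude" of the camera in the world; the wrist camera has in their place "tool_from_camera" (4x4, takes a point from camera to tool coordinates, whose origin is the TCP and whose axes are the flange's). Camera axes: x right, y up, looking along -z (the intrinsics and any distortion apply to the point x, -y, -z); pixel columns grow to the right and rows downward; lengths in m; the calibration is good to about 2 mm. A picture is of the moment at which its call begins: read the wrist's pose just before it. There is no depth.
- ctrl.close_job(): hands the job in, once; it reports no verdict.
The state is a dict: "clock": time; "joint_pos": joint angles; "qvel": joint speeds; "tau": joint torques, N m; "tool_pos": TCP position; "orientation": TCP orientation; "force": force on the tool from outside, world axes, zero at the start; "moment": the same for the moment, N m; "opening": finger opening in m.
Only numpy, scipy, OpenCV 4.12 (cv2) and the standard library are available. Lean on these libraries where they do the work, as an engineer would, in place of code of your own. Each camera call takes 0.05 s, during which the arm holds its last target.

### The job

Set up the dough-forming machine for the rice-cake class: take the two loose keys out of their wooden stand and drop one all the way down into each of the two slots of the upright spindle, and only then slide every forming wheel lying on the table onto the spindle, keyways over the keys, stacked fully home. After that pick up the wooden mallet and drive both wooden locking pegs on the machine's base all the way down with it, never touching the pegs with the gripper. Finally stand the mallet back on its round cork rest, and leave the bowl, the compartment box and the jar where they are.

Things in the scene. Friction and masses are not known exactly. Their poses are not given: they have to be found in the camera images.
- head: The machine: fixed grey base 120 x 210 x 35 mm with an upright steel spindle. Origin on the table under the spindle axis; x points out of one of the spindle's two key slots (the other opens to -x), y from spindle to pegs, z up. The base reaches 60 mm to +x, -x and -y and 150 mm to +y of the spindle.
- seat (a point): Foot of the spindle axis on the base's top face, 35 mm above the table; axes as head. Wheels stack from here, 14 mm each. Spindle 34 mm in diameter, 60 mm tall. Two alike T-slots of full height, open at the top, to +x and -x: cavity 14 mm wide (y) from 4.5 to 10.5 mm off the axis, then a 10 mm wide gap between lips. A seated key's centre is 13.6 mm off the axis.
- spindle_top (a point): Centre of the spindle's top end, 60 mm above seat.
- stand: Fixed wooden block 60 x 100 x 28 mm (x, y, z) holding the two keys upright, 44 mm apart along y, their noses to opposite sides (x and -x), in holes 22 mm deep with about 1 mm play, so 38 mm of each key shows. Origin under its centre.
- key0_mid (a point): Centre of a loose dark steel key, one of two alike, 60 mm tall (z), 60 g. T section, 16.75 mm along x: foot 12 mm wide (y), 4.5 mm thick at its -x side; nose 8 mm wide to +x. Ends narrowed as lead-in. Grip across x. It fits either slot, upright, its x pointing away from the spindle axis, 1 mm play, and slides down by its weight till its top is level with the spindle's; the nose then stands 5 mm out.
- key1_mid (a point): Centre of a loose dark steel key, one of two alike, 60 mm tall (z), 60 g. T section, 16.75 mm along x: foot 12 mm wide (y), 4.5 mm thick at its -x side; nose 8 mm wide to +x. Ends narrowed as lead-in. Grip across x. It fits either slot, upright, its x pointing away from the spindle axis, 1 mm play, and slides down by its weight till its top is level with the spindle's; the nose then stands 5 mm out.
- wheel0_mid (a point): Centre of a white plastic twelve-lobed wheel lying flat, 66 mm across, 14 mm thick, bore 37 mm, 60 g; all alike, two to four present. Two keyways, to its +x and -x: notches in the bore 11 mm wide, to 24 mm from the axis, by the lobes with dark dots. Lobes, flat-ended and 10 mm wide, stand every 30 degrees from x: grip across two opposite ones. Slides on with 1.5 mm play when its x is along seat's x or -x.
- wheel1_mid (a point): Centre of a white plastic twelve-lobed wheel lying flat, 66 mm across, 14 mm thick, bore 37 mm, 60 g; all alike, two to four present. Two keyways, to its +x and -x: notches in the bore 11 mm wide, to 24 mm from the axis, by the lobes with dark dots. Lobes, flat-ended and 10 mm wide, stand every 30 degrees from x: grip across two opposite ones. Slides on with 1.5 mm play when its x is along seat's x or -x.
- wheel2_mid (a point): Centre of a white plastic twelve-lobed wheel lying flat, 66 mm across, 14 mm thick, bore 37 mm, 60 g; all alike, two to four present. Two keyways, to its +x and -x: notches in the bore 11 mm wide, to 24 mm from the axis, by the lobes with dark dots. Lobes, flat-ended and 10 mm wide, stand every 30 degrees from x: grip across two opposite ones. Slides on with 1.5 mm play when its x is along seat's x or -x.
- wheel3_mid (a point): Centre of a white plastic twelve-lobed wheel lying flat, 66 mm across, 14 mm thick, bore 37 mm, 60 g; all alike, two to four present. Two keyways, to its +x and -x: notches in the bore 11 mm wide, to 24 mm from the axis, by the lobes with dark dots. Lobes, flat-ended and 10 mm wide, stand every 30 degrees from x: grip across two opposite ones. Slides on with 1.5 mm play when its x is along seat's x or -x.
- mallet_grip (a point): Grip point of the wooden mallet (250 g) on its handle's axis, 52 mm from the head's axis. Head: upright cylinder 52 mm in diameter, 70 mm tall, standing on its flat face on the cork rest. Handle: 18 x 18 mm, level, 40 mm above the head's bottom face, reaching 139 mm from the head's axis. x points along the handle away from the head, z up.
- mallet_face (a point): Centre of the bottom striking face of the mallet's head (40 mm below and 52 mm in -x from mallet_grip); axes as mallet_grip.
- rest: Round cork rest of the mallet, a fixed disc 90 mm in diameter and 8 mm high; origin at the centre of its underside, on the table.
- peg0 (a joint): How far this wooden locking peg in the base is driven down: 0 up, 0.012 m fully down (0.010 counts). Stiff: it takes 6 to 8 N to move and stays where it is left.
- peg1 (a joint): How far this wooden locking peg in the base is driven down: 0 up, 0.012 m fully down (0.010 counts). Stiff: it takes 6 to 8 N to move and stays where it is left.
- peg0_top (a point): Centre of the top end of peg0 (18 mm in diameter), 110 mm along seat's y and 38 mm along its x from the spindle axis, 14 mm above the base when up, 2 mm above when down.
- peg1_top (a point): Centre of the top end of peg1 (18 mm in diameter), 110 mm along seat's y and -38 mm along its x from the spindle axis, 14 mm above the base when up, 2 mm above when down.
- bowl: Bystander: blue ceramic bowl, 110 mm across, 50 mm high.
- box: Bystander: clear plastic compartment box, 80 x 140 x 30 mm.
- jar: Bystander: glass jar, 60 mm across, 90 mm high.
Mind the look-alikes: they are no part of the job. Leave any green look-alike of the part that bears wheel1_mid alone. Leave any purple look-alike of the part that bears mallet_grip alone.

How it is judged:
By the outcome, as a careful person would: the job done as asked, in the order asked, and still so for the second after the job is handed in, with the robot touching nothing.
Of wheel0, wheel1, wheel2, wheel3 only 2 to 4 are there at a start; the rules pass over those that are not, and their reading is None.
At some moment in a run one of wheel0, wheel1, wheel2, wheel3 may be knocked a few centimetres aside while the robot is not near it.
It also fails if it takes over 210 s, if anything falls off the work surface, if the arm or the gripper's body presses on something with over 40 N, if the wrist force passes 120 N, or if a joint passes its speed limit or range.

## Working session

There is one attempt and no reset: what is moved stays moved. The work goes in short steps, Python scripts to look and compute and a shell command to move; the robot and the scene stay as the last step left them, time stands still between calls to the robot, and variables do not carry over. Pictures are saved under pics/ and viewed, and the job is handed in when it is done.

```bash
ls; mkdir -p pics
python3 - <<'E'
from plant import ctrl, snapshot
import cv2,numpy as np
o=ctrl.get_obs();print(o)
for n in ["scene","top","wrist"]:
    s=snapshot(n);cv2.imwrite(f"pics/{n}0.png",s["image"]);print(n,{k:np.round(v,4).tolist() if k!="image" else 0 for k,v in s.items() })
E
```

```text
pics
{'clock': 0.0, 'joint_pos': array([-5.64311740e+01,  2.05914393e+01,  6.33426682e-01, -2.08789725e-02,
       -7.01356178e+01, -1.65075255e+01]), 'qvel': array([ 0.04104455, -0.11535185,  0.00991056, -0.02951321,  0.01585358,
       -0.02297185]), 'tau': array([ 2.99754516e-03, -5.82716417e+01,  2.93052417e+01,  6.99702457e+00,
        6.89351640e-03, -1.69596965e-04]), 'tool_pos': array([ 0.19788099, -0.64482651,  0.22561762]), 'orientation': array([ 1.79904651e+02, -7.78843921e-03, -1.62945804e+02]), 'force': array([-0.31223629, -0.99124436,  0.51247305]), 'moment': array([-0.00975107,  0.01303944, -0.02416319]), 'opening': 0.08760609829765642}
scene {'image': 0, 'mtx': [[386.2038, 0.0, 311.0192], [0.0, 386.2038, 199.4875], [0.0, 0.0, 1.0]], 'eye': [1.1961, 0.3509, 0.9698], 'attitude': [41.1179, 0.3671, 123.502]}
top {'image': 0, 'mtx': [[401.5368, 0.0, 317.747], [0.0, 401.5368, 201.5723], [0.0, 0.0, 1.0]], 'eye': [0.4298, -0.0485, 1.14], 'attitude': [6.2659, -1.4119, -89.129]}
wrist {'image': 0, 'mtx': [[285.3564, 0.0, 319.5127], [0.0, 285.3564, 201.8004], [0.0, 0.0, 1.0]], 'tool_from_camera': [[0.0005, 0.9603, 0.2791, 0.0761], [1.0, -0.0006, 0.0001, -0.0], [0.0003, 0.2791, -0.9603, -0.1581], [0.0, 0.0, 0.0, 1.0]]}
```

View pics/scene0.png

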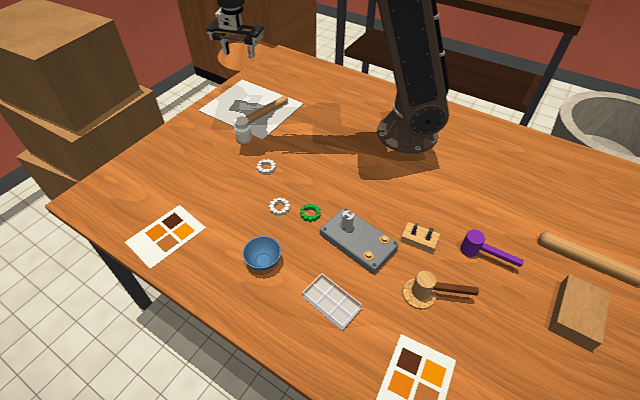

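View pics/top0.png

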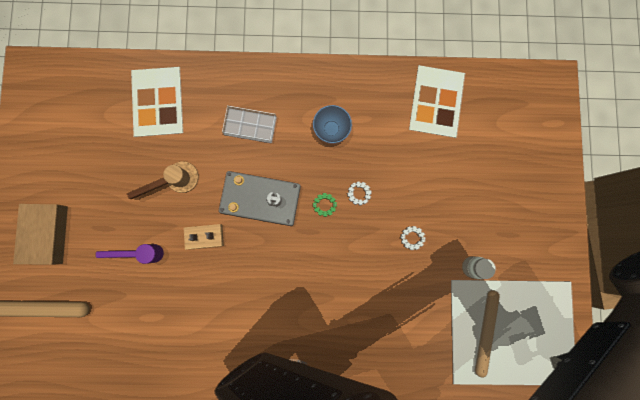

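View pics/wrist0.png

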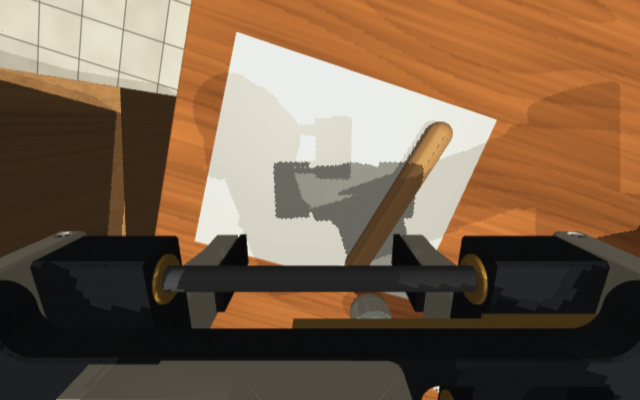

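```bash
cat > h.py <<'E'
from plant import ctrl, snapshot
import cv2,numpy as np
from scipy.spatial.transform import Rotation as Ro
from scipy.optimize import least_squares
def E(a): return Ro.from_euler('xyz',a,degrees=True).as_matrix()
def cam(s,obs=None):
    if "eye" in s: return s["mtx"],E(s["attitude"]),np.array(s["eye"])
    T=np.array(s["tool_from_camera"]);R=E(obs["orientation"])
    return s["mtx"],R@T[:3,:3],obs["tool_pos"]+R@T[:3,3]
def proj(c,P):
    K,R,e=c;p=(np.atleast_2d(P)-e)@R
    return np.c_[K[0][0]*p[:,0]/-p[:,2]+K[0][2],K[1][1]*-p[:,1]/-p[:,2]+K[1][2]]
def back(c,uv,z):
    K,R,e=c;uv=np.atleast_2d(uv).astype(float)
    d=np.c_[(uv[:,0]-K[0][2])/K[0][0],-(uv[:,1]-K[1][2])/K[1][1],-np.ones(len(uv))]@R.T
    return e+d*((z-e[2])/d[:,2])[:,None]
def goal(p,yaw=None,tilt=(180,0)):
    """row (shift, turn) from the measured pose to TCP p, yaw"""
    o=ctrl.get_obs();R=E(o["orientation"])
    if yaw is None: yaw=o["orientation"][2]
    d=R.T@(np.array(p)-o["tool_pos"]);G=E([tilt[0],tilt[1],yaw])
    r=Ro.from_matrix(R.T@G).as_rotvec()
    print("row",np.round(d,4).tolist(),np.round(r,4).tolist(),"norm deg",np.degrees(np.linalg.norm(r)).round(1))
def snap(n,name=None,crop=None,f=1):
    o=ctrl.get_obs();s=snapshot(n);im=s["image"]
    if name:
        if crop: im=im[crop[1]:crop[3],crop[0]:crop[2]]
        cv2.imwrite("pics/"+name+".png",cv2.resize(im,None,fx=f,fy=f,interpolation=cv2.INTER_CUBIC))
    return s,o,cam(s,o)
E
python3 - <<'E'
from h import *
snap("top","t1",(80,100,280,250),4)
snap("top","t2",(270,100,470,250),4)
snap("scene","s1",(240,150,440,300),4)
s,o,c=snap("scene")
s,o,ct=snap("top")
print(back(ct,[[360,193],[413,238],[325,205],[275,198],[203,236],[180,175],[332,124],[249,124],[480,268]],0).round(3))
E
```

```text
[[ 0.582 -0.196  0.   ]
 [ 0.456 -0.347  0.   ]
 [ 0.546 -0.096  0.   ]
 [ 0.564  0.047  0.   ]
 [ 0.452  0.246  0.   ]
 [ 0.625  0.32   0.   ]
 [ 0.784 -0.113  0.   ]
 [ 0.779  0.129  0.   ]
 [ 0.374 -0.537  0.   ]]
```

View pics/t1.png

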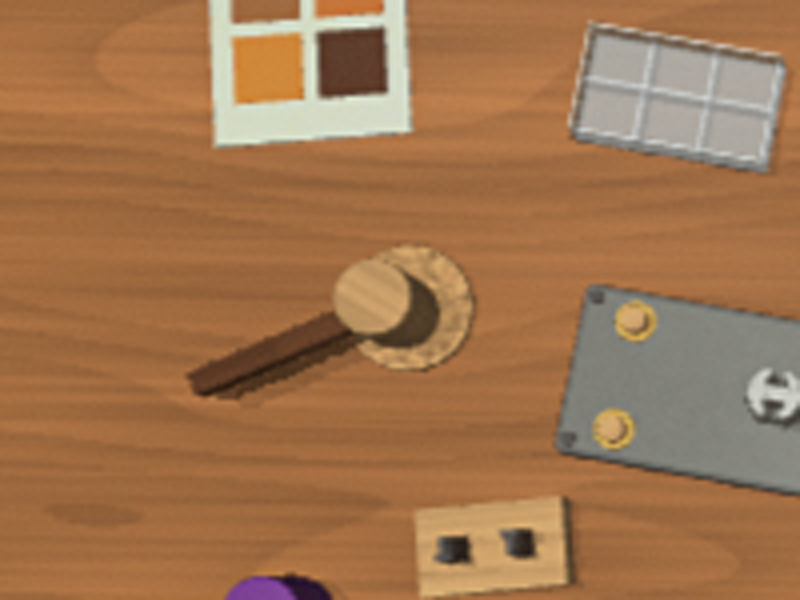

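View pics/t2.png

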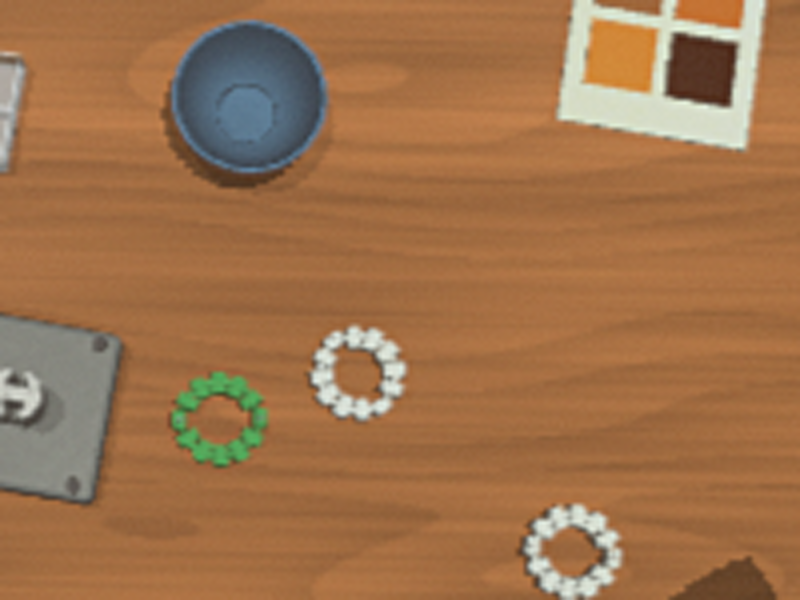

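View pics/s1.png

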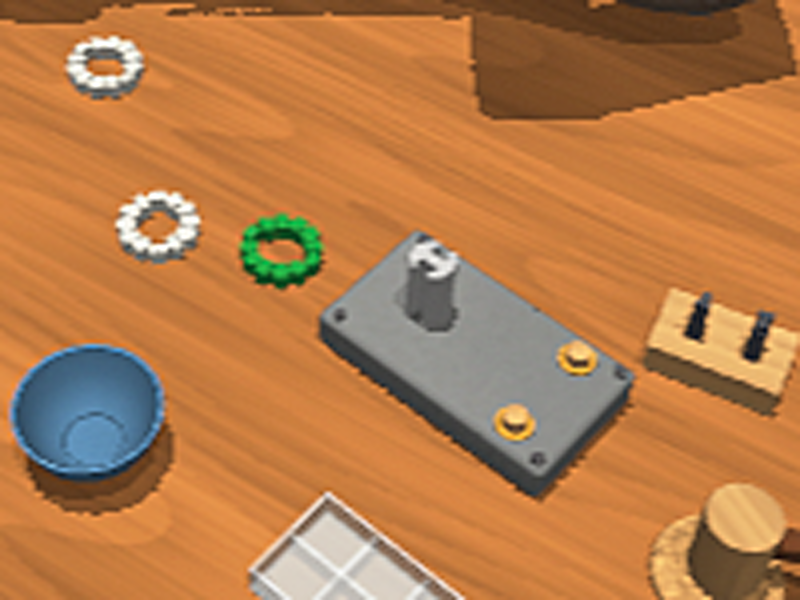

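```bash
cat > fit1.py <<'E'
from h import *
s,o,ct=snap("top");s2,o,cs=snap("scene")
f=lambda x,y,ox,oy:[x/4+ox,y/4+oy]
# model pts in head: base corners top z .035, peg tops .049, spindle top .095
M=np.array([[.06,.15,.035],[-.06,.15,.035],[-.06,-.06,.035],[.06,-.06,.035],[.038,.11,.049],[-.038,.11,.049],[0,0,.095]])
top=[[227,171.3],[219.5,213],[293,225.5],[300,184.5],[239.2,179.5],[233.2,207],[273.8,198.2]]
sc=[f(540,487,240,150),f(633,375,240,150),f(420,233,240,150),f(321,322,240,150),f(516,415,240,150),f(577,349,240,150),f(433,258,240,150)]
def W(p):
    a=p[2];R=np.array([[np.cos(a),-np.sin(a),0],[np.sin(a),np.cos(a),0],[0,0,1]]);return M@R.T+[p[0],p[1],0]
for a0 in (0,90,180,270):
  for use in ("t","s","b"):
    def r(p):
        e=[]
        if use in "tb": e.append(proj(ct,W(p))-top)
        if use in "sb": e.append(proj(cs,W(p))-sc)
        return np.concatenate(e).ravel()
    q=least_squares(r,[.56,.05,np.radians(a0)],loss="soft_l1");print(a0,use,q.x[:2].round(4),np.degrees(q.x[2]).round(2),q.cost.round(2))
    if q.cost<60 and use=='b': print(r(q.x).reshape(-1,2).round(1).tolist())
E
python3 fit1.py
```

```text
0 t [0.5511 0.0415] -9.0 2.65
0 s [0.5557 0.0494] -9.28 5.43
0 b [0.5521 0.0448] -9.08 17.15
[[-1.4, -1.2], [-2.6, -0.5], [-0.7, 0.3], [0.1, -1.2], [-1.8, -0.0], [-1.3, -0.3], [-0.9, -0.1], [-0.5, -3.1], [0.7, -1.5], [-1.6, -2.9], [-2.1, -2.7], [-0.8, -1.1], [-0.2, -0.8], [-0.8, -0.2]]
90 t [0.5511 0.0415] -9.0 2.65
90 s [0.5557 0.0494] -9.28 5.43
90 b [0.5521 0.0448] -9.08 17.15
[[-1.4, -1.2], [-2.6, -0.5], [-0.7, 0.3], [0.1, -1.2], [-1.8, -0.0], [-1.3, -0.3], [-0.9, -0.1], [-0.5, -3.1], [0.7, -1.5], [-1.6, -2.9], [-2.1, -2.7], [-0.8, -1.1], [-0.2, -0.8], [-0.8, -0.2]]
180 t [0.5511 0.0415] -9.0 2.65
180 s [0.5557 0.0494] -9.28 5.43
180 b [0.5521 0.0448] -9.08 17.15
[[-1.4, -1.2], [-2.6, -0.5], [-0.7, 0.3], [0.1, -1.2], [-1.8, -0.0], [-1.3, -0.3], [-0.9, -0.1], [-0.5, -3.1], [0.7, -1.5], [-1.6, -2.9], [-2.1, -2.7], [-0.8, -1.1], [-0.2, -0.8], [-0.8, -0.2]]
270 t [0.5511 0.0415] 351.0 2.65
270 s [0.5557 0.0494] 350.72 5.43
270 b [0.5521 0.0448] 350.92 17.15
[[-1.4, -1.2], [-2.6, -0.5], [-0.7, 0.3], [0.1, -1.2], [-1.8, -0.0], [-1.3, -0.3], [-0.9, -0.1], [-0.5, -3.1], [0.7, -1.5], [-1.6, -2.9], [-2.1, -2.7], [-0.8, -1.1], [-0.2, -0.8], [-0.8, -0.2]]
```

Run:
```python
from h import *
goal([.56,-.22,.26],-90)
```

```text
row [-0.4708, 0.3003, -0.0334] [0.0, 0.0, -1.273] norm deg 72.9
```

```bash
python3 -m pendant '[[-0.06,0.04,-0.033,0,0,-0.18,1],[-0.11,0.07,-0.033,0,0,-0.36,1],[-0.16,0.1,-0.033,0,0,-0.54,1],[-0.21,0.13,-0.033,0,0,-0.72,1],[-0.26,0.16,-0.033,0,0,-0.9,1],[-0.31,0.19,-0.033,0,0,-1.08,1],[-0.36,0.22,-0.033,0,0,-1.27,1],[-0.41,0.26,-0.033,0,0,-1.27,1],[-0.47,0.3,-0.033,0,0,-1.27,1],[-0.47,0.3,-0.033,0,0,-1.27,1],[-0.47,0.3,-0.033,0,0,-1.27,1],[-0.47,0.3,-0.033,0,0,-1.27,1]]'
python3 - <<'E'
from h import *
s,o,c=snap("wrist","w1",f=1.2)
goal([.46,.27,.2],-85)
E
```

```text
clock: 2.0
tool_pos: [0.5586, -0.2214, 0.2596]
orientation: [180.0, -0.0, -90.2]
force: [-0.4, -0.7, -0.1]
opening: 0.0881
row [-0.4912, 0.1007, 0.0597] [-0.0001, -0.0001, -0.0917] norm deg 5.3
```

View pics/w1.png

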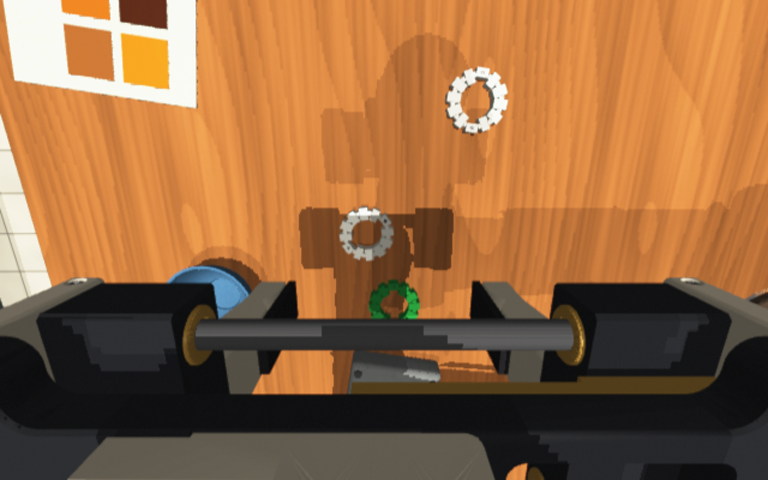

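```bash
python3 -m pendant '[[-0.06,0.01,0,0,0,-0.09,1],[-0.12,0.02,0,0,0,-0.09,1],[-0.18,0.04,0,0,0,-0.09,1],[-0.24,0.05,0,0,0,-0.09,1],[-0.30,0.06,0,0,0,-0.09,1],[-0.36,0.08,0.02,0,0,-0.09,1],[-0.42,0.09,0.04,0,0,-0.09,1],[-0.48,0.1,0.06,0,0,-0.09,1],[-0.49,0.1,0.06,0,0,-0.09,1],[-0.49,0.1,0.06,0,0,-0.09,1],[-0.49,0.1,0.06,0,0,-0.09,1]]'
python3 - <<'E'
from h import *
s,o,c=snap("wrist","w2",f=1.2)
snap("wrist","w2b",(220,80,420,230),4)
E
```

```text
clock: 3.42
tool_pos: [0.4613, 0.2684, 0.2001]
orientation: [-180.0, 0.0, -85.1]
force: [-0.2, 0.1, -0.0]
opening: 0.088
```

View pics/w2.png

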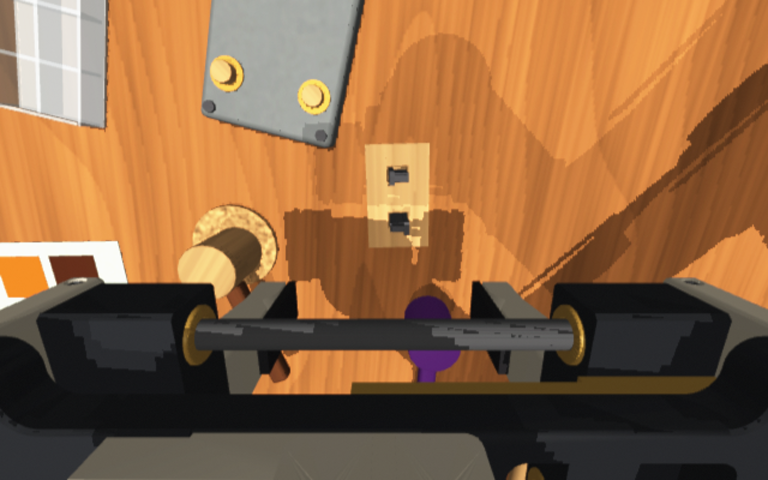

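View pics/w2b.png

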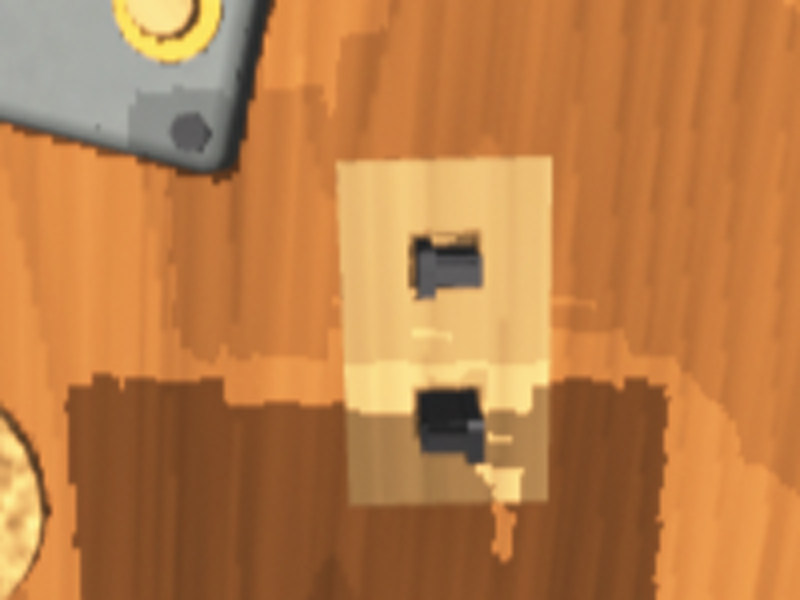

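Run:
```python
from h import *
s,o,c=snap("wrist")
f=lambda L:np.array(L)/4+[220,80]
C=back(c,f([[338,162],[551,156],[547,499],[350,505]]),.028)
print(C.round(4)); m=C.mean(0);print(m.round(4),[np.linalg.norm(C[i]-C[(i+1)%4]).round(4) for i in range(4)])
e=C[3]+C[2]-C[0]-C[1];yaw=np.degrees(np.arctan2(-e[0],e[1]));print("yaw",yaw)
a=np.radians(yaw);ys=np.array([-np.sin(a),np.cos(a),0])
for sg in (1,-1):
    k=m+ys*.022*sg;print(k.round(4))
    xs=np.array([np.cos(a),np.sin(a),0])
    q=[k+xs*.0084*u+ys*.006*v for u,v in ((1,1),(1,-1),(-1,-1),(-1,1))]
    P=np.array(q);P[:,2]=.066
    print(((proj(c,P)-[220,80])*4).round(0).tolist())
# head from wrist
p=np.array([[ (225)/1.2,72/1.2],[313/1.2,96/1.2]]);P=back(c,p,.049);print("pegs",P.round(4),np.linalg.norm(P[0]-P[1]))
```

```text
[[0.4836 0.1963 0.028 ]
 [0.4247 0.1896 0.028 ]
 [0.4137 0.2886 0.028 ]
 [0.4729 0.2956 0.028 ]]
[0.4487 0.2426 0.028 ] [np.float64(0.0592), np.float64(0.0996), np.float64(0.0596), np.float64(0.0999)]
yaw 6.2573071634678215
[0.4463 0.2644 0.028 ]
[[422.0, 466.0], [421.0, 422.0], [485.0, 420.0], [485.0, 464.0]]
[0.4511 0.2207 0.028 ]
[[419.0, 299.0], [418.0, 251.0], [485.0, 249.0], [485.0, 297.0]]
pegs [[0.6016 0.1487 0.049 ]
 [0.529  0.1608 0.049 ]] 0.0735512739943543
```

Run:
```python
from h import *
goal([.4463,.2644,.039],-83.74)
```

```text
row [0.003, 0.0154, 0.1611] [-0.0007, 0.0006, -0.024] norm deg 1.4
```

```bash
python3 -m pendant '[[0.003,0.0154,0.05,-0.0007,0.0006,-0.024,0],[0.003,0.0154,0.1,-0.0007,0.0006,-0.024,0],[0.003,0.0154,0.13,-0.0007,0.0006,-0.024,0],[0.003,0.0154,0.145,-0.0007,0.0006,-0.024,0],[0.003,0.0154,0.1611,-0.0007,0.0006,-0.024,0],[0.003,0.0154,0.1611,-0.0007,0.0006,-0.024,0],[0.003,0.0154,0.1611,-0.0007,0.0006,-0.024,0]]'
python3 - <<'E'
from h import *
snap("wrist","w3",(200,150,440,330),3)
goal([.4463,.2644,.039],-83.74)
E
```

```text
clock: 4.45
tool_pos: [0.4464, 0.2658, 0.0395]
orientation: [-180.0, 0.0, -83.6]
force: [-0.4, -0.6, -0.1]
opening: 0.0441
row [0.0015, 0.0002, 0.0006] [-0.0007, 0.0006, 0.0017] norm deg 0.1
```

View pics/w3.png

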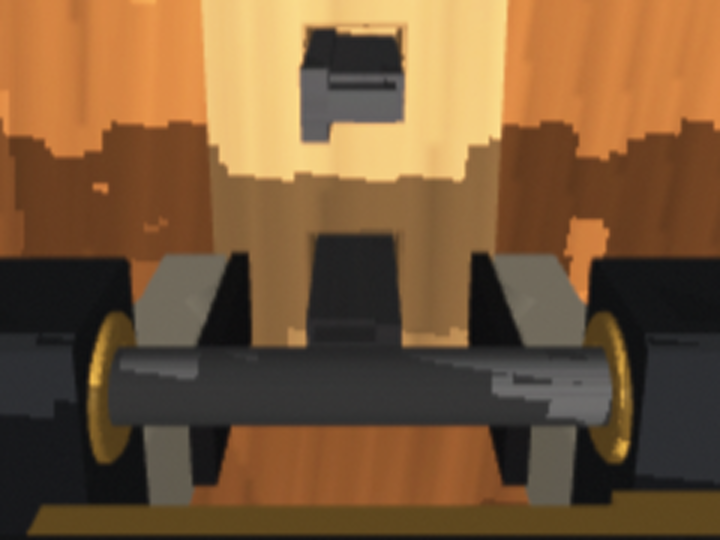

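```bash
python3 -m pendant '[[0.001,0,0,0,0,0,-1],[0.001,0,0,0,0,0,-1],[0.001,0,0,0,0,0,-1],[0.001,0,0,0,0,0,-1],[0.001,0,0,0,0,0,-1],[0.001,0,0,0,0,0,-1]]'
python3 - <<'E'
from h import *
print(ctrl.get_obs()["moment"])
E
```

```text
clock: 5.25
tool_pos: [0.4462, 0.2647, 0.0386]
orientation: [180.0, -0.0, -83.6]
force: [2.6, 0.2, -0.1]
opening: 0.0165
[-0.07873987 -0.83648115 -0.02054661]
```

```bash
python3 -m pendant '[[0,0,-0.02,0,0,0,-1],[0,0,-0.05,0,0,0,-1],[0,0,-0.1,0,0,0,-1],[0,0,-0.131,0,0,0,-1],[0,0,-0.131,0,0,0,-1],[0,0,-0.131,0,0,0,-1]]'
python3 - <<'E'
from h import *
snap("wrist","w4",(200,150,440,330),3)
print(ctrl.get_obs()["moment"])
# spindle top guess; go to look: spindle at tool x +0.03..0.05
goal([.56,.12,.17],-99)
E
```

```text
clock: 6.0
tool_pos: [0.4452, 0.264, 0.1687]
orientation: [179.9, -0.1, -83.7]
force: [-0.7, -0.6, -0.7]
opening: 0.0163
[ 0.0576197   0.12927181 -0.02395581]
row [0.1557, -0.0983, -0.0017] [0.0023, -0.002, 0.2678] norm deg 15.3
```

View pics/w4.png

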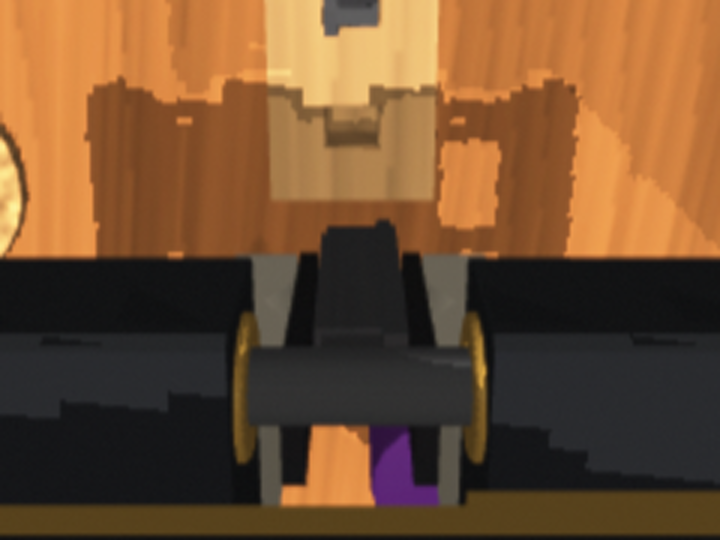

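```bash
python3 -m pendant '[[0.05,-0.03,-0.01,0,0,0.09,-1],[0.1,-0.06,-0.01,0,0,0.18,-1],[0.156,-0.098,-0.01,0.002,-0.002,0.268,-1],[0.156,-0.098,-0.01,0.002,-0.002,0.268,-1],[0.156,-0.098,-0.01,0.002,-0.002,0.268,-1],[0.156,-0.098,-0.01,0.002,-0.002,0.268,-1]]'
python3 - <<'E'
from h import *
snap("wrist","w5",f=1.2)
snap("wrist","w5b",(240,80,400,200),5)
E
```

```text
clock: 6.8
tool_pos: [0.5598, 0.121, 0.1789]
orientation: [-180.0, 0.1, -98.9]
force: [-0.2, -0.8, -0.3]
opening: 0.0162
```

View pics/w5.png

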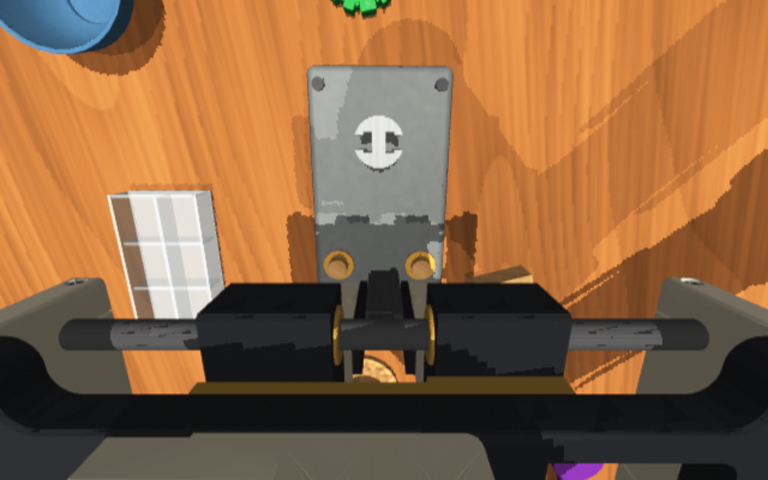

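View pics/w5b.png

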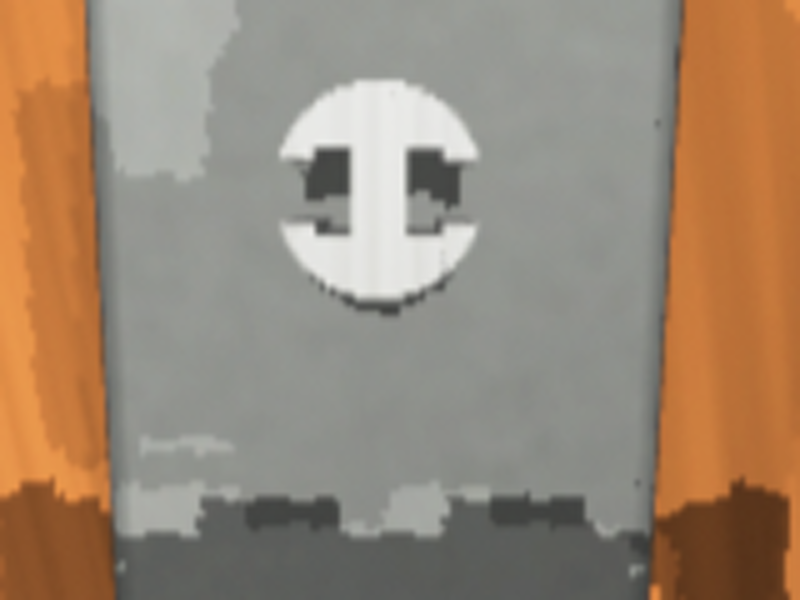

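Run:
```python
from h import *
s,o,c=snap("wrist")
S=back(c,[[240+378.7/5,80+191/5]],.095)[0];print("spindle",S.round(4))
print("r chk",back(c,[[240+378.7/5,80+79/5],[240+378.7/5,80+301/5]],.095).round(4))
P=back(c,np.array([[338,264],[420,265]])/1.2,.049);print("pegs",P.round(4),np.degrees(np.arctan2(*(P[0]-P[1])[[1,0]])))
L=back(c,np.array([[240+89/5,80],[240+118/5,200],[240+684/5,80],[240+650/5,200]]),.035);print(L.round(4),[np.degrees(np.arctan2(-(b-a)[0],(b-a)[1])) for a,b in ((L[0],L[1]),(L[2],L[3]))])
m=P.mean(0)-S;print("axis",np.degrees(np.arctan2(-m[0],m[1])),np.linalg.norm(m[:2]))
cr=back(c,np.array([[308,68],[452,67]])/1.2,.035);print(cr.round(4),np.degrees(np.arctan2(*(cr[0]-cr[1])[[1,0]])))
im=s["image"];cv2.imwrite("pics/w5c.png",cv2.resize(im[200:300,260:380],None,fx=6,fy=6))
K=[];
for x in (-.006,.006):
  for y in (-.0084,.0084):
    for z in (-.028+.0,.032): K.append([x,y,z])
R=E(o["orientation"]);print(((proj(c,o["tool_pos"]+np.array(K)@R.T)-[260,200])*6).round().tolist())
```

```text
spindle [0.5507 0.0457 0.095 ]
r chk [[0.548  0.0287 0.095 ]
 [0.5534 0.063  0.095 ]]
pegs [[0.6039 0.1434 0.049 ]
 [0.5316 0.1557 0.049 ]] -9.588321100282865
[[0.602  0.0012 0.035 ]
 [0.6219 0.1221 0.035 ]
 [0.4865 0.0192 0.035 ]
 [0.506  0.1401 0.035 ]] [np.float64(-9.341755419172888), np.float64(-9.129703612824722)]
axis -9.329729277170575 0.10528753428887143
[[ 0.5986 -0.0193  0.035 ]
 [ 0.4846 -0.0022  0.035 ]] -8.496244201303973
[[253.0, 501.0], [282.0, 224.0], [448.0, 501.0], [422.0, 224.0], [251.0, 375.0], [281.0, 129.0], [450.0, 375.0], [423.0, 129.0]]
```

View pics/w5c.png

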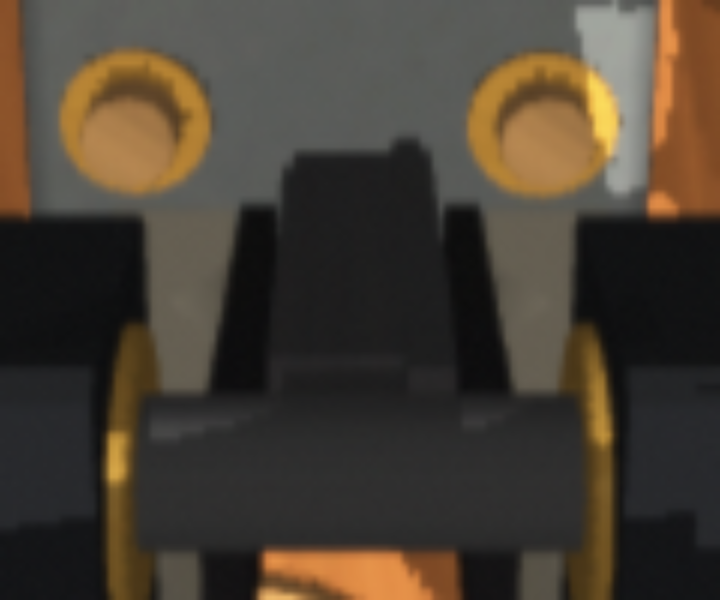

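Run:
```python
from h import *
goal([.565,.0434,.137],-99.15)
```

```text
row [0.0763, -0.0169, 0.0425] [-0.0012, 0.0016, 0.0046] norm deg 0.3
```

```bash
python3 -m pendant '[[0.04,-0.009,0,-0.001,0.001,0.004,-1],[0.0763,-0.0169,0.01,-0.001,0.001,0.004,-1],[0.0763,-0.0169,0.03,-0.001,0.001,0.004,-1],[0.0763,-0.0169,0.0425,-0.001,0.001,0.004,-1],[0.0763,-0.0169,0.0425,-0.001,0.001,0.004,-1],[0.0763,-0.0169,0.0425,-0.001,0.001,0.004,-1]]'
python3 - <<'E'
from h import *
s,o,c=snap("wrist","w6",(250,150,390,255),5)
goal([.565,.0434,.137],-99.15)
E
```

```text
clock: 7.7
tool_pos: [0.5658, 0.0431, 0.1375]
orientation: [-179.9, 0.0, -99.2]
force: [1.1, 0.3, -0.3]
opening: 0.0168
row [-0.0002, 0.0009, 0.0006] [-0.0012, 0.0009, -0.0003] norm deg 0.1
```

View pics/w6.png

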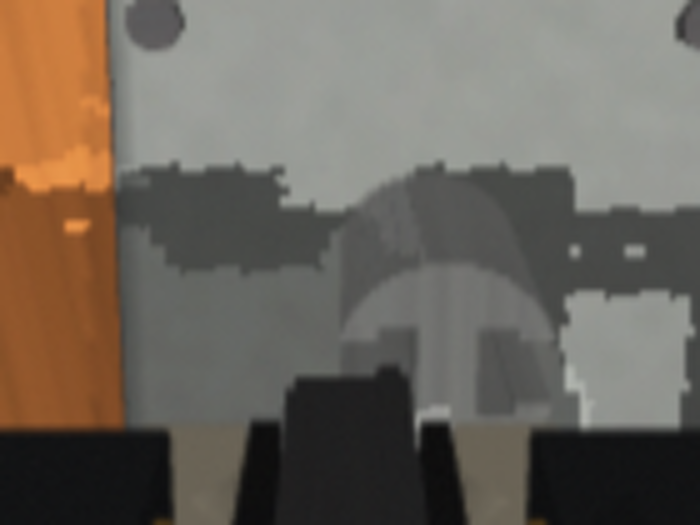

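```bash
cat > tf.py <<'E'
from h import *
def tl(c,o,uv,z):
    return ((back(c,uv,z)-o["tool_pos"])@E(o["orientation"])*1000).round(2)
E
python3 - <<'E'
from tf import *
s,o,c=snap("wrist");f=lambda L:np.array(L)/5+[250,150]
print(o["tool_pos"])
print("cav wall up corner",tl(c,o,f([[415,328],[477,328],[345,340],[555,340]]),.095))
print("circle top",tl(c,o,f([[446,262]]),.095))
zb=o["tool_pos"][2]-.032
print("key bottom foot r, nose l, foot front",tl(c,o,f([[410,372],[285,380],[395,367],[330,377]]),zb))
E
```

```text
[0.56587937 0.0430212  0.13763453]
cav wall up corner [[ 6.82 10.63 42.62]
 [ 6.83 19.85 42.6 ]
 [ 4.92  0.23 42.63]
 [ 4.95 31.51 42.59]]
circle top [[17.05 15.04 42.6 ]]
key bottom foot r, nose l, foot front [[ 3.88  9.47 31.98]
 [ 2.65 -8.29 32.01]
 [ 4.63  7.34 31.99]
 [ 3.11 -1.89 32.  ]]
```

```bash
python3 -m pendant '[[0.0001,0.001,0.002,0,0,0,-1],[0.0001,0.001,0.006,0,0,0,-1],[0.0001,0.001,0.009,0,0,0,-1],[0.0001,0.001,0.012,0,0,0,-1],[0.0001,0.001,0.012,0,0,0,-1],[0.0001,0.001,0.012,0,0,0,-1]]'
python3 - <<'E'
from h import *
s,o,c=snap("wrist","w7",(250,150,390,255),5)
print(o["force"],o["moment"])
E
```

```text
clock: 8.55
tool_pos: [0.5645, 0.0424, 0.1249]
orientation: [-180.0, 0.0, -99.2]
force: [-0.2, 0.1, -0.8]
opening: 0.0165
[-0.16662083  0.1054942  -0.83305802] [ 0.05155241  0.07302214 -0.02087295]
```

View pics/w7.png

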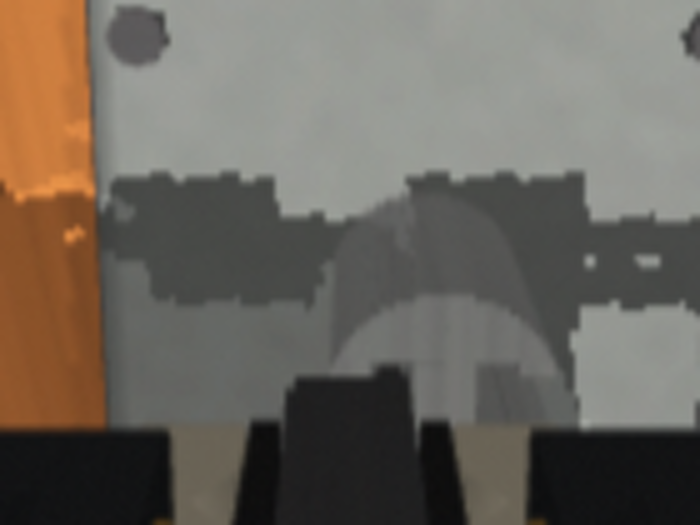

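```bash
python3 -m pendant '[[0,0,0.003,0,0,0,-1],[0,0,0.006,0,0,0,-1],[0,0,0.006,0,0,0,-1]]'; python3 -m pendant '[[0,0,0.003,0,0,0,-1],[0,0,0.006,0,0,0,-1],[0,0,0.006,0,0,0,-1]]'
```

```text
clock: 8.98
tool_pos: [0.5644, 0.0425, 0.1186]
orientation: [180.0, 0.0, -99.2]
force: [-1.3, 0.9, -1.0]
opening: 0.0168
clock: 9.35
tool_pos: [0.5644, 0.0425, 0.1126]
orientation: [180.0, 0.0, -99.2]
force: [0.1, 2.0, -2.0]
opening: 0.0163
```

```bash
python3 -m pendant '[[-0.0003,0,0.004,0,0,0,-1],[-0.0003,0,0.008,0,0,0,-1],[-0.0003,0,0.012,0,0,0,-1],[-0.0003,0,0.013,0,0,0,-1],[-0.0003,0,0.013,0,0,0,-1]]'
python3 - <<'E'
from h import *
snap("wrist","w8",(240,130,400,250),5)
print(ctrl.get_obs()["force"])
E
```

```text
clock: 9.98
tool_pos: [0.5643, 0.0427, 0.0997]
orientation: [180.0, 0.0, -99.2]
force: [0.2, 0.7, -1.2]
opening: 0.0166
[-0.19660254  0.2650132  -1.13440388]
```

View pics/w8.png

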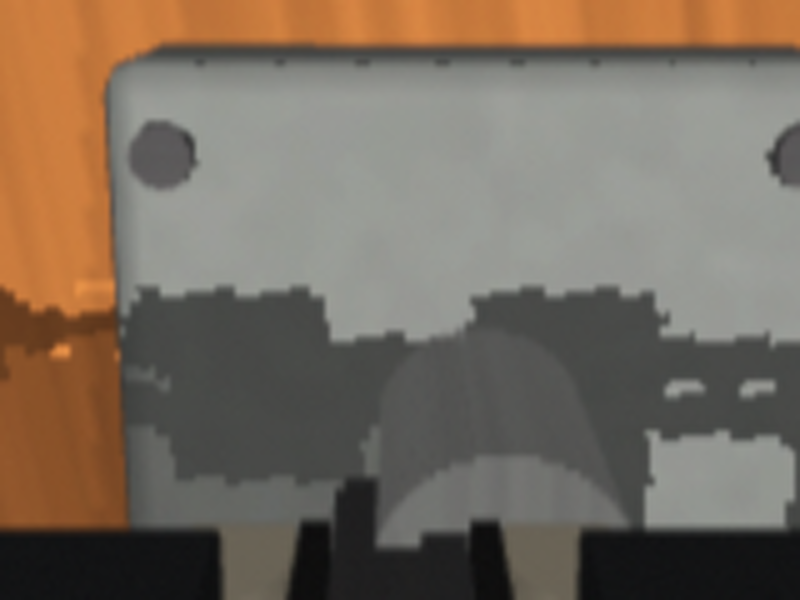

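```bash
python3 -m pendant '[[0,0,0,0,0,0,-0.3],[0,0,0,0,0,0,-0.3],[0,0,0,0,0,0,-0.3],[0,0,-0.03,0,0,0,-0.3],[0,0,-0.06,0,0,0,-0.2],[0,0,-0.06,0,0,0,0],[-0.06,0,-0.06,0,0,0,0],[-0.07,0,-0.06,0,0,0,0]]'
python3 - <<'E'
from h import *
snap("wrist","w9",(240,80,400,200),5)
snap("wrist","w9b",f=1)
goal([.4520,.2208,.14],-83.74)
E
```

```text
clock: 11.02
tool_pos: [0.5759, 0.114, 0.1593]
orientation: [180.0, 0.0, -99.1]
force: [0.4, -0.7, 0.3]
opening: 0.0436
row [-0.0871, 0.1389, 0.0192] [0.0009, -0.0, -0.2687] norm deg 15.4
```

View pics/w9.png

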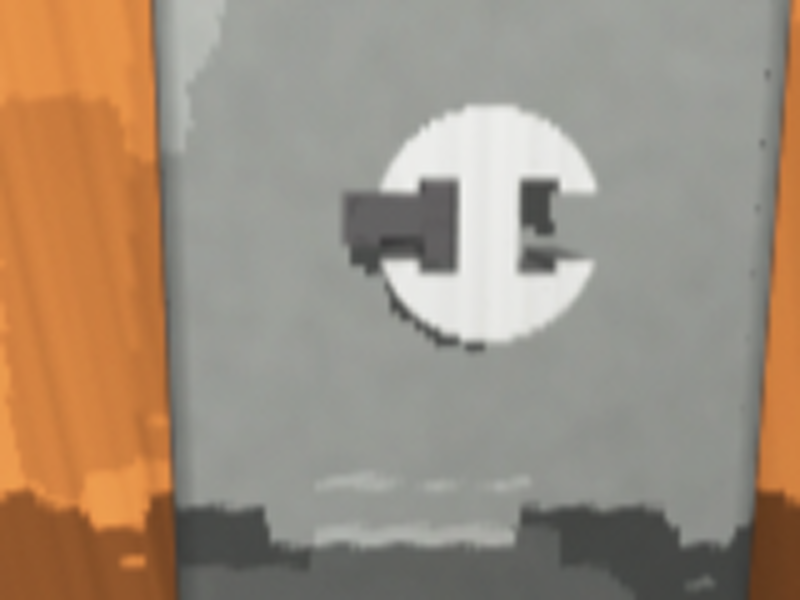

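View pics/w9b.png

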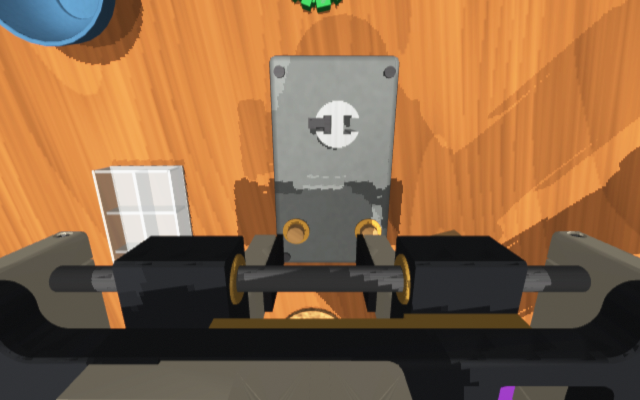

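```bash
python3 -m pendant '[[-0.03,0.05,0,0,0,-0.09,0],[-0.06,0.1,0,0,0,-0.18,0],[-0.087,0.139,0.02,0.001,0,-0.269,0],[-0.087,0.139,0.06,0.001,0,-0.269,0],[-0.087,0.139,0.095,0.001,0,-0.269,0],[-0.087,0.139,0.112,0.001,0,-0.269,0],[-0.087,0.139,0.12,0.001,0,-0.269,0],[-0.087,0.139,0.12,0.001,0,-0.269,0],[-0.087,0.139,0.12,0.001,0,-0.269,0]]'
python3 - <<'E'
from h import *
snap("wrist","w10",(200,150,440,330),3)
goal([.4519,.2208,.0386],-83.74)
E
```

```text
clock: 12.25
tool_pos: [0.4529, 0.2201, 0.0407]
orientation: [-179.9, 0.1, -83.8]
force: [-0.8, 0.0, -0.3]
opening: 0.0439
row [-0.0006, 0.001, 0.0022] [-0.0025, 0.0012, -0.0014] norm deg 0.2
```

View pics/w10.png

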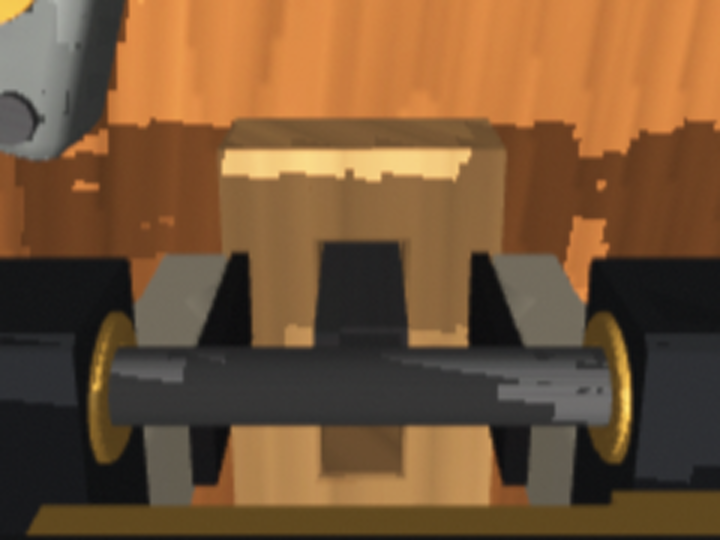

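```bash
python3 -m pendant '[[-0.0006,0.0006,0.002,-0.002,0.001,0,-1],[-0.0006,0.0006,0.002,-0.002,0.001,0,-1],[-0.0006,0.0006,0.002,-0.002,0.001,0,-1],[-0.0006,0.0006,0.002,-0.002,0.001,0,-1],[-0.0006,0.0006,0.002,-0.002,0.001,0,-1],[-0.0006,0.0006,0.002,-0.002,0.001,0,-1]]'; python3 -m pendant '[[0,0,-0.02,0,0,0,-1],[0,0,-0.05,0,0,0,-1],[0,0,-0.1,0,0,0,-1],[0,0,-0.1,0,0,0,-1]]'
python3 - <<'E'
from h import *
h=np.radians(-9.15);S=np.array([.551,.0447])
t=S-.0136*np.array([np.cos(h),np.sin(h)]);print(t)
goal([t[0],t[1],.137],-99.15)
E
```

```text
clock: 13.05
tool_pos: [0.4518, 0.2206, 0.038]
orientation: [180.0, -0.0, -83.8]
force: [-0.4, 0.2, 0.5]
opening: 0.0165
clock: 13.55
tool_pos: [0.4537, 0.2223, 0.1416]
orientation: [-179.7, 0.2, -83.8]
force: [-0.1, -0.0, -1.5]
opening: 0.0164
[0.53757305 0.04686267]
row [0.1835, -0.0643, 0.0043] [-0.0046, 0.0041, 0.2683] norm deg 15.4
```

```bash
python3 -m pendant '[[0.05,-0.02,-0.015,0,0,0.09,-1],[0.1,-0.04,-0.015,0,0,0.18,-1],[0.15,-0.055,-0.015,0,0,0.268,-1],[0.182,-0.0665,-0.01,0,0,0.268,-1],[0.182,-0.0665,0,0,0,0.268,-1],[0.182,-0.0665,0,0,0,0.268,-1],[0.182,-0.0665,0,0,0,0.268,-1],[0.182,-0.0665,0,0,0,0.268,-1]]'
python3 - <<'E'
from tf import *
s,o,c=snap("wrist","w11",(250,150,390,255),5)
goal([.53757,.04686,.137],-99.15)
E
```

```text
clock: 14.55
tool_pos: [0.5376, 0.0477, 0.1384]
orientation: [-180.0, -0.0, -99.1]
force: [1.6, -0.6, -0.7]
opening: 0.0167
row [0.0008, -0.0001, 0.0014] [-0.0, -0.0005, 0.001] norm deg 0.1
```

View pics/w11.png

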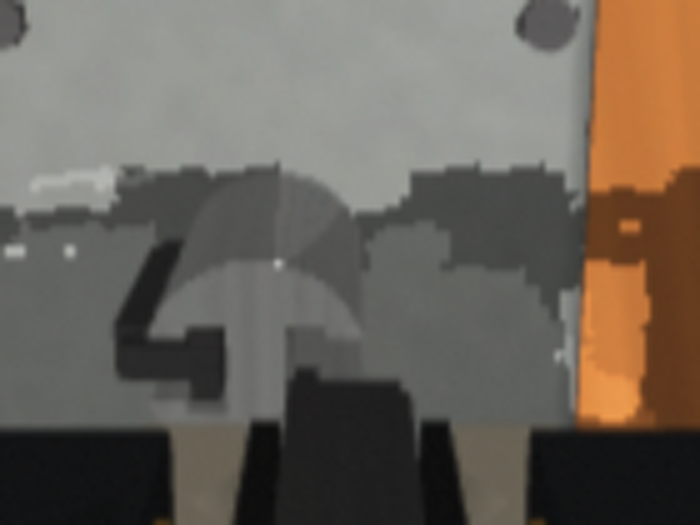

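Run:
```python
from tf import *
s,o,c=snap("wrist");f=lambda L:np.array(L)/5+[250,150]
print(tl(c,o,f([[225,326],[287,326],[258,260]]),.095))
zb=o["tool_pos"][2]-.032
print(tl(c,o,f([[288,372],[411,388],[300,367],[370,379]]),zb),o["tool_pos"],o["force"])
```

```text
[[  6.86 -17.66  43.39]
 [  6.86  -8.42  43.39]
 [ 17.11 -12.57  43.4 ]]
[[ 3.86 -7.85 32.  ]
 [ 1.44  9.65 32.  ]
 [ 4.62 -6.14 32.  ]
 [ 2.81  3.8  32.  ]] [0.53758495 0.04762108 0.13838575] [-0.54914578 -0.54390651 -1.22628303]
```

```bash
python3 -m pendant '[[0,-0.0002,0.005,0,0,0,-1],[0,-0.0002,0.01,0,0,0,-1],[0,-0.0002,0.014,0,0,0,-1],[0,-0.0002,0.017,0,0,0,-1],[0,-0.0002,0.017,0,0,0,-1]]'; python3 -m pendant '[[0,0,0.003,0,0,0,-1],[0,0,0.006,0,0,0,-1],[0,0,0.006,0,0,0,-1]]'
```

```text
clock: 15.28
tool_pos: [0.5376, 0.0467, 0.1207]
orientation: [179.9, -0.1, -99.2]
force: [0.1, 0.7, -1.5]
opening: 0.0162
clock: 15.65
tool_pos: [0.5376, 0.0468, 0.1148]
orientation: [180.0, -0.1, -99.2]
force: [-0.2, -0.6, -0.3]
opening: 0.0165
```

```bash
python3 -m pendant '[[0,0,0.004,0,0,0,-1],[0,0,0.008,0,0,0,-1],[0,0,0.012,0,0,0,-1],[0,0,0.0155,0,0,0,-1],[0,0,0.0155,0,0,0,-1]]'; python3 -m pendant '[[0,0,0,0,0,0,-0.3],[0,0,0,0,0,0,-0.3],[0,0,0,0,0,0,-0.3],[0,0,-0.03,0,0,0,-0.3],[0,0,-0.06,0,0,0,-0.2],[0,0,-0.06,0,0,0,0],[-0.05,0,-0.06,0,0,0,0],[-0.05,0,-0.06,0,0,0,0]]'
python3 - <<'E'
from tf import *
s,o,c=snap("wrist","w12",(240,80,400,200),5)
print(o["tool_pos"])
E
```

```text
clock: 16.27
tool_pos: [0.5376, 0.0468, 0.0991]
orientation: [179.9, -0.1, -99.2]
force: [-0.5, -0.0, -0.7]
opening: 0.0163
clock: 17.27
tool_pos: [0.5461, 0.0982, 0.1589]
orientation: [180.0, -0.0, -99.1]
force: [-0.0, 0.0, 0.3]
opening: 0.0441
[0.54606358 0.09818919 0.15892377]
```

View pics/w12.png

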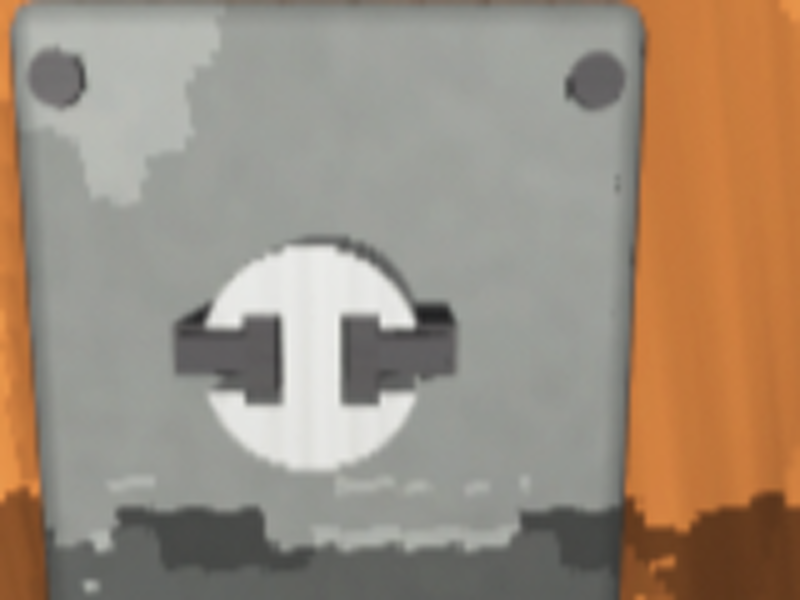

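Run:
```python
from h import *
snap("top","t3",f=1.2)
goal([.575,-.165,.16],-90)
```

```text
row [0.2534, -0.0708, -0.001] [0.0018, -0.0014, -0.1591] norm deg 9.1
```

View pics/t3.png

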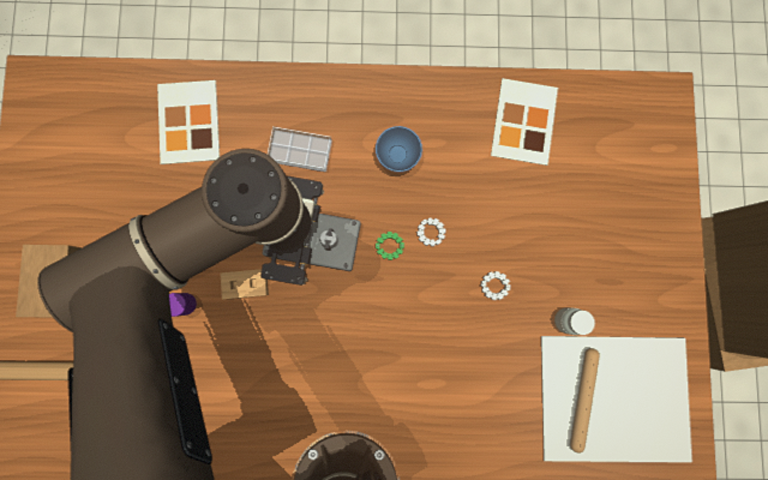

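Only two white wheels on the table, at (431,232) and (496,286) in this view; the green one at (390,245) is the look-alike.

```bash
python3 -m pendant '[[0.06,-0.017,-0.01,0,0,-0.08,0.5],[0.12,-0.035,-0.01,0,0,-0.159,1],[0.18,-0.05,-0.01,0,0,-0.159,1],[0.24,-0.07,0,0,0,-0.159,1],[0.2534,-0.071,0,0,0,-0.159,1],[0.2534,-0.071,0,0,0,-0.159,1],[0.2534,-0.071,0,0,0,-0.159,1]]'
python3 - <<'E'
from h import *
snap("wrist","w13",f=1.2)
snap("wrist","w13b",(250,100,390,205),5)
E
```

```text
clock: 18.25
tool_pos: [0.5753, -0.1647, 0.1597]
orientation: [180.0, -0.0, -90.0]
force: [1.0, 0.0, 1.0]
opening: 0.0875
```

View pics/w13.png

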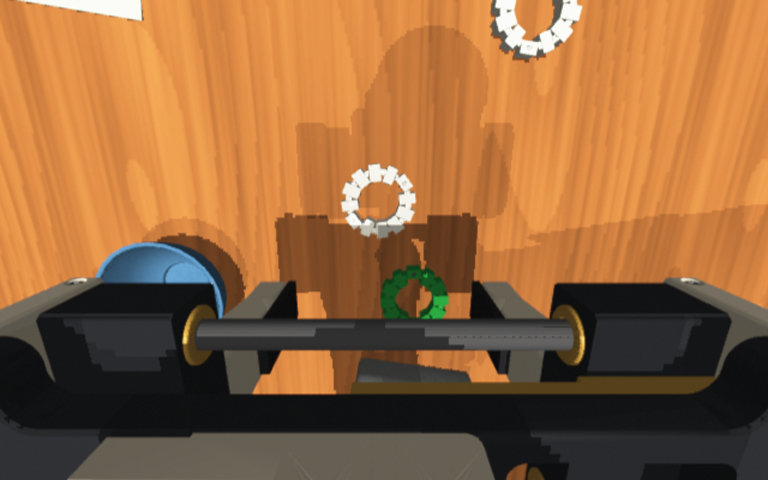

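View pics/w13b.png

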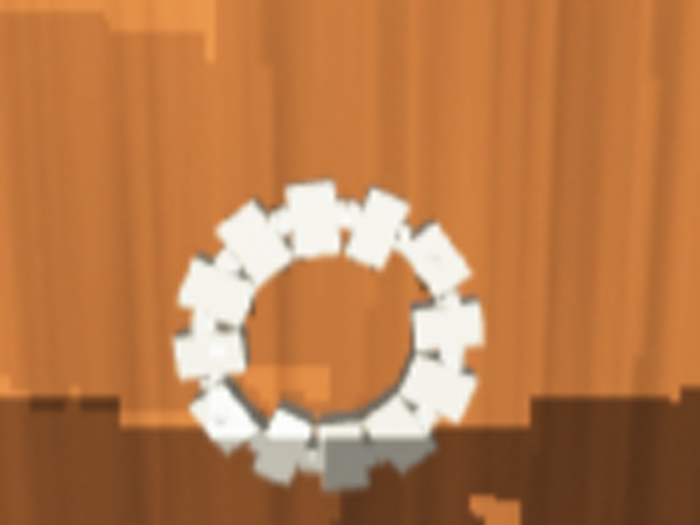

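Run:
```python
from h import *
s,o,c=snap("wrist")
im=s["image"][128:202,280:352].astype(float)
im=np.clip((im-150)*2.4,0,255).astype(np.uint8)
cv2.imwrite("pics/w13c.png",cv2.resize(im,None,fx=8,fy=8,interpolation=cv2.INTER_NEAREST))
```

```text
(no output)
```

View pics/w13c.png

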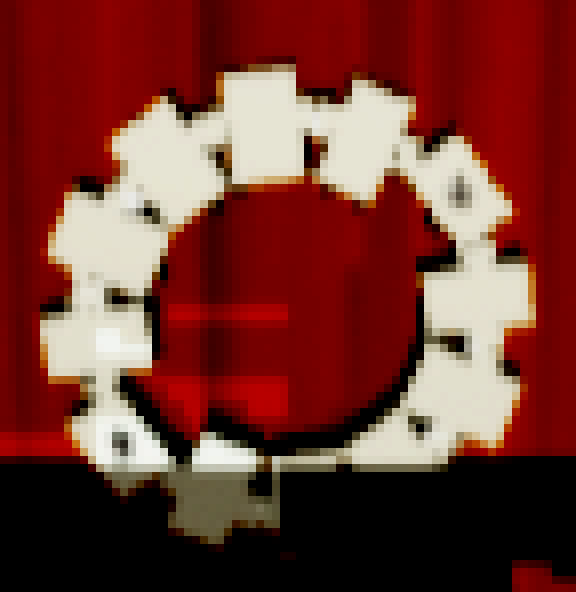

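Run:
```python
from h import *
s,o,c=snap("wrist")
P=back(c,[[337.5,151.75],[295.4,183]],.014);print(P.round(4))
m=P.mean(0);d=P[0]-P[1];print(m.round(4),np.degrees(np.arctan2(d[1],d[0])),np.linalg.norm(d))
R=E(o["orientation"]);print("corrected",(m-.001*R[:,1]).round(4))
im=s["image"].copy()
G=back(c,[[415/1.2,290/1.2]],.014);print("green",G)
```

```text
[[ 0.5559 -0.2066  0.014 ]
 [ 0.6011 -0.1728  0.014 ]]
[ 0.5785 -0.1897  0.014 ] -143.2465209464604 0.056432279305911305
corrected [ 0.5795 -0.1897  0.014 ]
green [[ 0.54434336 -0.10353937  0.014     ]]
```

Run:
```python
from h import *
goal([.5795,-.1897,.06],-53.2)
```

```text
row [0.0255, -0.0038, 0.1] [0.0004, -0.0007, -0.6416] norm deg 36.8
```

```bash
python3 -m pendant '[[0.0255,-0.0038,0.02,0,0,-0.18,1],[0.0255,-0.0038,0.05,0,0,-0.36,1],[0.0255,-0.0038,0.08,0,0,-0.54,1],[0.0255,-0.0038,0.1,0,0,-0.6416,1],[0.0255,-0.0038,0.1,0,0,-0.6416,1],[0.0255,-0.0038,0.1,0,0,-0.6416,1],[0.0255,-0.0038,0.1,0,0,-0.6416,1]]'
python3 - <<'E'
from h import *
snap("wrist","w14",(200,100,440,280),3)
goal([.5795,-.1897,.007],-53.2)
E
```

```text
clock: 19.32
tool_pos: [0.58, -0.1907, 0.061]
orientation: [-180.0, -0.1, -53.3]
force: [-0.3, -0.4, -0.1]
opening: 0.0874
row [-0.0012, -0.0003, 0.0539] [-0.0005, -0.0015, -0.0023] norm deg 0.2
```

View pics/w14.png

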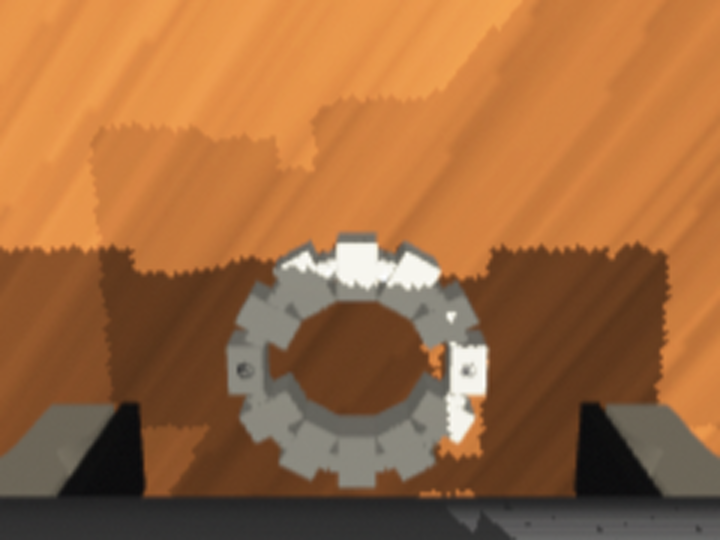

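Run:
```python
from tf import *
s,o,c=snap("wrist")
print(o["tool_pos"],tl(c,o,np.array([[245,371],[470,370]])/3+[200,100],.014))
```

```text
[ 0.5799022  -0.19074883  0.06085906] [[ -1.73 -28.23  46.87]
 [ -1.43  29.15  46.84]]
```

```bash
python3 -m pendant '[[-0.0015,0,0.02,0,-0.001,-0.002,1],[-0.0015,0,0.04,0,-0.001,-0.002,1],[-0.0015,0,0.05,0,-0.001,-0.002,1],[-0.0015,0,0.0545,0,-0.001,-0.002,1],[-0.0015,0,0.0545,0,-0.001,-0.002,0.3],[-0.0015,0,0.0545,0,-0.001,-0.002,0.3],[-0.0015,0,0.0545,0,-0.001,-0.002,0.3],[-0.0015,0,0.0545,0,-0.001,-0.002,0.3],[-0.0015,0,0.0545,0,-0.001,-0.002,0.3]]'
python3 - <<'E'
from h import *
snap("wrist","w15",(200,100,440,280),3)
E
```

```text
clock: 20.55
tool_pos: [0.5787, -0.1897, 0.0058]
orientation: [180.0, -0.0, -53.2]
force: [-0.7, 1.3, 4.3]
opening: 0.0649
```

View pics/w15.png

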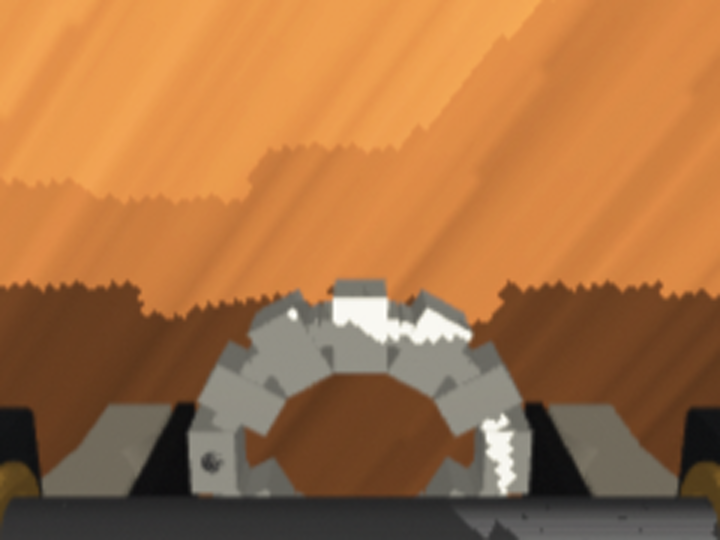

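```bash
python3 -m pendant '[[0,0,-0.03,0,0,0,0.2],[0,0,-0.08,0,0,0,0.2],[0,0,-0.125,0,0,0,0.2],[0,0,-0.125,0,0,0,0.2],[0,0,-0.125,0,0,0,0.2]]'
python3 - <<'E'
from h import *
print(ctrl.get_obs()["force"])
goal([.551,.0448,.13],-99)
E
```

```text
clock: 21.22
tool_pos: [0.5778, -0.1895, 0.1296]
orientation: [179.9, 0.1, -53.2]
force: [-0.1, 1.1, -0.8]
opening: 0.0652
[-0.11399895  1.0509878  -0.76687721]
row [-0.2037, -0.1189, -0.0002] [0.0017, 0.001, 0.7993] norm deg 45.8
```

```bash
python3 -m pendant '[[-0.05,-0.03,-0.005,0,0,0.18,0.2],[-0.1,-0.06,-0.005,0,0,0.36,0.2],[-0.15,-0.09,-0.005,0,0,0.54,0.2],[-0.2037,-0.1189,-0.005,0.001,0.001,0.7,0.2],[-0.2037,-0.1189,0,0.001,0.001,0.799,0.2],[-0.2037,-0.1189,0,0.001,0.001,0.799,0.2],[-0.2037,-0.1189,0,0.001,0.001,0.799,0.2]]'
python3 - <<'E'
from h import *
snap("wrist","w16",(240,130,400,270),5)
goal([.551,.0448,.115],-99)
E
```

```text
clock: 22.1
tool_pos: [0.5511, 0.0439, 0.1294]
orientation: [179.9, -0.1, -98.8]
force: [1.1, 0.3, -0.0]
opening: 0.0653
row [-0.001, 0.0005, 0.0147] [0.0009, -0.0014, 0.0018] norm deg 0.1
```

View pics/w16.png

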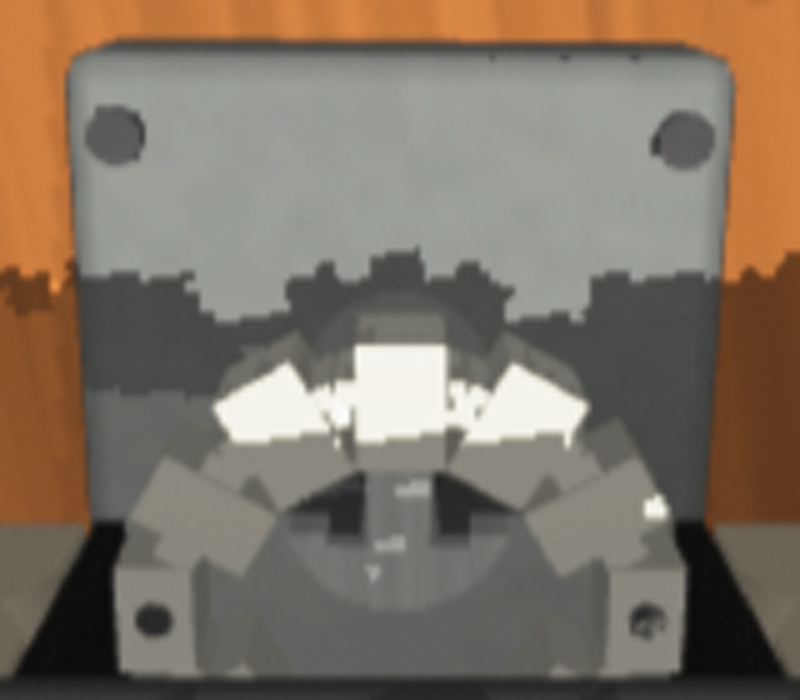

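Run:
```python
from tf import *
s,o,c=snap("wrist");f=lambda L:np.array(L)/5+[240,130]
print(o["tool_pos"])
print(tl(c,o,f([[154,620],[648,621]]),o["tool_pos"][2]+.0082))
print(tl(c,o,f([[365,540],[435,540],[397,611],[330,545],[470,545]]),.095))
```

```text
[0.55135328 0.0437414  0.12967387]
[[  0.86 -27.56  -8.22]
 [  0.73  29.54  -8.17]]
[[ -7.73  -4.14  34.66]
 [ -7.74   6.09  34.67]
 [-19.12   0.54  34.65]
 [ -8.52  -9.26  34.65]
 [ -8.53  11.21  34.67]]
```

```bash
python3 -m pendant '[[-0.0021,0.0002,0.01,0,0,0.002,0.2],[-0.0021,0.0002,0.02,0,0,0.002,0.2],[-0.0021,0.0002,0.025,0,0,0.002,0.2],[-0.0021,0.0002,0.03,0,0,0.002,0.2],[-0.0021,0.0002,0.033,0,0,0.002,0.2],[-0.0021,0.0002,0.033,0,0,0.002,0.2]]'
python3 - <<'E'
from h import *
snap("wrist","w17",(240,130,400,270),5)
E
```

```text
clock: 22.95
tool_pos: [0.5516, 0.0467, 0.0971]
orientation: [180.0, -0.0, -99.1]
force: [0.1, -0.3, -1.2]
opening: 0.0652
```

View pics/w17.png

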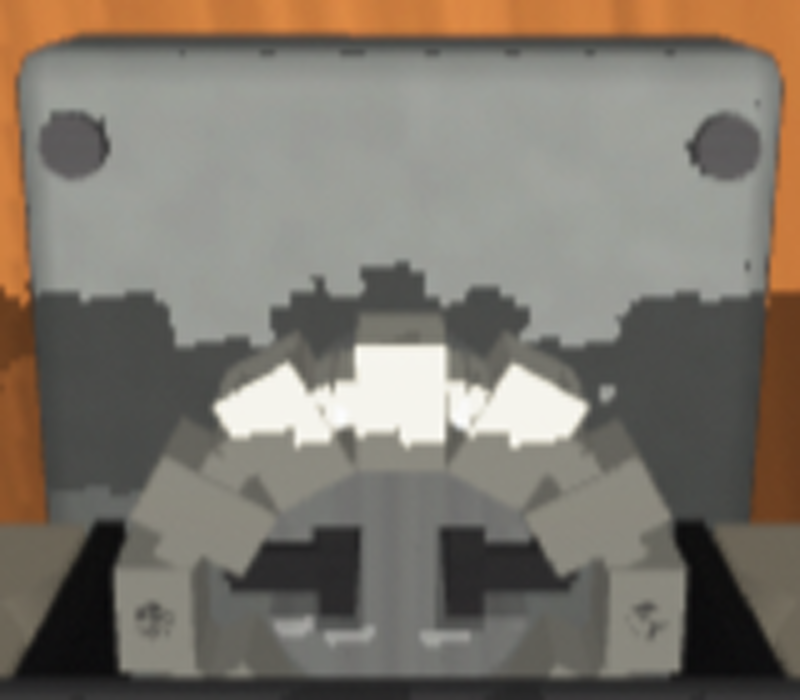

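```bash
python3 -m pendant '[[0,0,0.004,0,0,0,0.2],[0,0,0.008,0,0,0,0.2],[0,0,0.012,0,0,0,0.2],[0,0,0.012,0,0,0,0.2]]'; python3 -m pendant '[[0,0,0.006,0,0,0,0.2],[0,0,0.012,0,0,0,0.2],[0,0,0.018,0,0,0,0.2],[0,0,0.018,0,0,0,0.2]]'
```

```text
clock: 23.5
tool_pos: [0.5513, 0.0466, 0.0847]
orientation: [180.0, -0.1, -99.1]
force: [0.2, -1.2, -0.5]
opening: 0.0655
clock: 24.0
tool_pos: [0.5512, 0.0465, 0.0665]
orientation: [179.9, -0.1, -99.1]
force: [-0.4, 0.6, -0.1]
opening: 0.0658
```

```bash
python3 -m pendant '[[0,0,0.006,0,0,0,0.2],[0,0,0.012,0,0,0,0.2],[0,0,0.018,0,0,0,0.2],[0,0,0.022,0,0,0,0.2],[0,0,0.024,0,0,0,0.2],[0,0,0.024,0,0,0,0.2]]'
```

```text
clock: 24.75
tool_pos: [0.5516, 0.0467, 0.0431]
orientation: [180.0, -0.0, -99.1]
force: [-0.2, 0.1, -0.9]
opening: 0.0653
```

```bash
python3 -m pendant '[[0,0,0,0,0,0,1],[0,0,0,0,0,0,1],[0,0,0,0,0,0,1],[0,0,-0.03,0,0,0,1],[0,0,-0.08,0,0,0,1],[0,0,-0.11,0,0,0,1],[-0.05,0,-0.11,0,0,0,1],[-0.05,0,-0.11,0,0,0,1],[-0.05,0,-0.11,0,0,0,1]]'
python3 - <<'E'
from h import *
snap("wrist","w18",(240,80,400,200),5)
snap("top","t4",(330,150,500,270),4)
goal([.455,-.305,.16],-90)
E
```

```text
clock: 25.88
tool_pos: [0.5592, 0.0962, 0.153]
orientation: [180.0, -0.1, -99.0]
force: [-0.9, -0.1, -0.4]
opening: 0.0878
row [0.412, 0.0395, -0.0066] [0.0007, -0.0011, -0.1587] norm deg 9.1
```

View pics/w18.png

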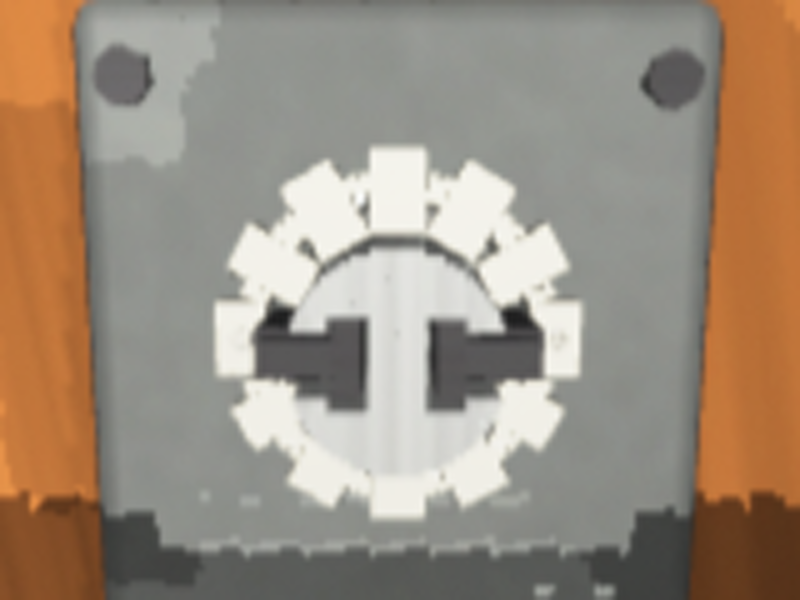

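View pics/t4.png

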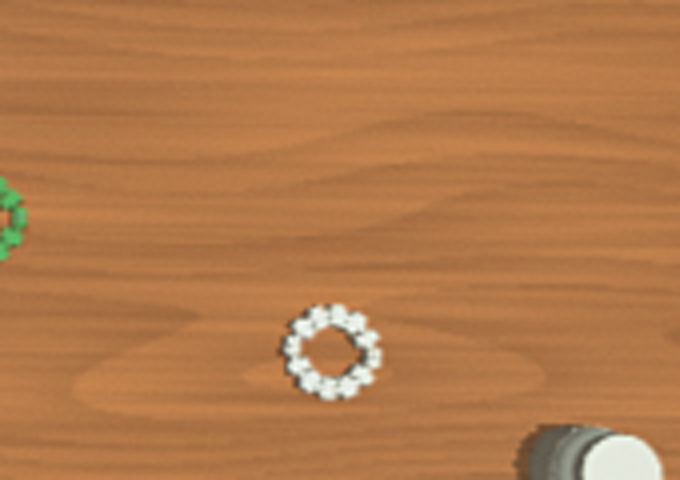

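```bash
python3 -m pendant '[[0.06,0.006,-0.005,0,0,-0.08,1],[0.12,0.012,-0.006,0,0,-0.159,1],[0.18,0.018,-0.006,0,0,-0.159,1],[0.24,0.024,-0.006,0,0,-0.159,1],[0.3,0.03,-0.006,0,0,-0.159,1],[0.36,0.036,-0.006,0,0,-0.159,1],[0.41,0.0395,-0.006,0,0,-0.159,1],[0.412,0.0395,-0.006,0,0,-0.159,1],[0.412,0.0395,-0.006,0,0,-0.159,1],[0.412,0.0395,-0.006,0,0,-0.159,1]]'
python3 - <<'E'
from h import *
s,o,c=snap("wrist","w19",(240,90,400,210),5)
im=s["image"][90:210,240:400].astype(float)
cv2.imwrite("pics/w19c.png",cv2.resize(np.clip((im-150)*2.4,0,255).astype(np.uint8),None,fx=5,fy=5,interpolation=cv2.INTER_CUBIC))
E
```

```text
clock: 27.22
tool_pos: [0.4556, -0.3038, 0.1595]
orientation: [180.0, -0.0, -89.9]
force: [-0.7, 1.0, 0.2]
opening: 0.0875
```

View pics/w19c.png

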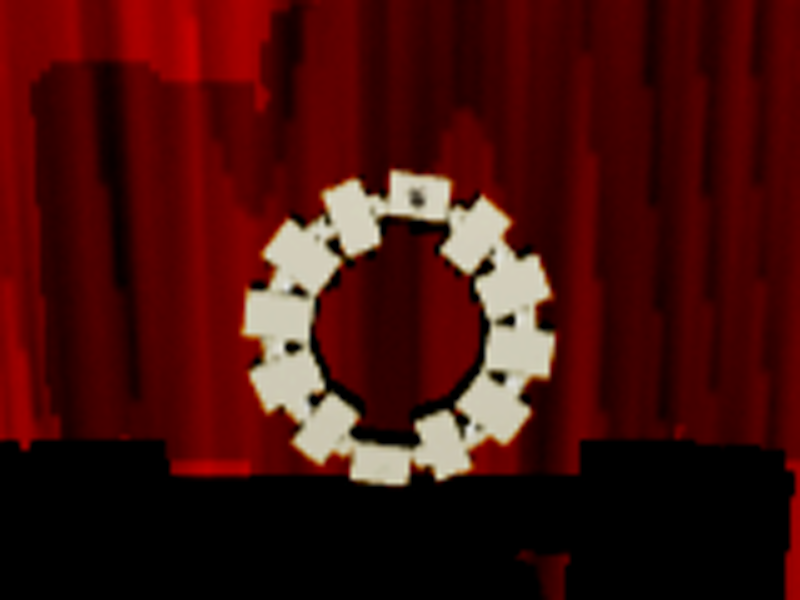

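Run:
```python
from h import *
s,o,c=snap("wrist")
P=back(c,np.array([[418,197],[381,464]])/5+[240,90],.014);print(P.round(4))
m=P.mean(0);d=P[0]-P[1];print(m.round(4),np.degrees(np.arctan2(d[1],d[0])),np.linalg.norm(d))
Q=back(c,np.array([[278,314],[520,351]])/5+[240,90],.014);print(Q.mean(0).round(4),np.degrees(np.arctan2(*(Q[1]-Q[0])[[1,0]])))
```

```text
[[ 0.451  -0.369   0.014 ]
 [ 0.4587 -0.3127  0.014 ]]
[ 0.4549 -0.3408  0.014 ] -97.76783236254697 0.05685227811332146
[ 0.4548 -0.3411  0.014 ] 171.48256047939367
```

Run:
```python
from h import *
goal([.4558,-.3416,.06],-7.8)
```

```text
row [0.038, 0.0002, 0.0996] [0.0004, -0.0006, -1.4325] norm deg 82.1
```

```bash
python3 -m pendant '[[0.038,0,0,0,0,-0.18,1],[0.038,0,0,0,0,-0.36,1],[0.038,0,0.02,0,0,-0.54,1],[0.038,0,0.04,0,0,-0.72,1],[0.038,0,0.06,0,0,-0.9,1],[0.038,0,0.08,0,0,-1.08,1],[0.038,0,0.1,0,0,-1.26,1],[0.038,0,0.1,0,0,-1.4325,1],[0.038,0,0.1,0,0,-1.4325,1],[0.038,0,0.1,0,0,-1.4325,1]]'
python3 - <<'E'
from h import *
snap("wrist","w20",(200,100,440,280),3)
E
```

```text
clock: 28.58
tool_pos: [0.4561, -0.3422, 0.0599]
orientation: [180.0, -0.0, -8.1]
force: [0.1, -0.3, 0.9]
opening: 0.0877
```

View pics/w20.png

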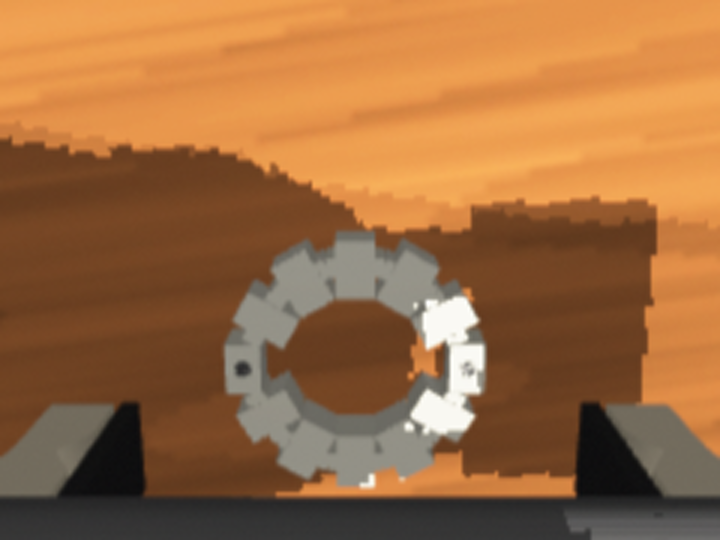

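```bash
python3 -m pendant '[[-0.0004,0,0.02,0,0,0.003,1],[-0.0004,0,0.04,0,0,0.003,1],[-0.0004,0,0.05,0,0,0.003,1],[-0.0004,0,0.054,0,0,0.003,1],[-0.0004,0,0.054,0,0,0.003,0.3],[-0.0004,0,0.054,0,0,0.003,0.3],[-0.0004,0,0.054,0,0,0.003,0.3],[-0.0004,0,0.054,0,0,0.003,0.3],[-0.0004,0,0.054,0,0,0.003,0.2]]'; python3 -m pendant '[[0,0,-0.03,0,0,0,0.2],[0,0,-0.08,0,0,0,0.2],[0,0,-0.125,0,0,0,0.2],[0,0,-0.125,0,0,0,0.2],[0,0,-0.125,0,0,0,0.2]]'
python3 - <<'E'
from h import *
snap("wrist","w21",(200,100,440,280),3)
goal([.5513,.0465,.131],-99)
E
```

```text
clock: 29.75
tool_pos: [0.4555, -0.3426, 0.006]
orientation: [179.9, -0.1, -8.1]
force: [-0.3, 1.3, 6.2]
opening: 0.0651
clock: 30.38
tool_pos: [0.4547, -0.3421, 0.13]
orientation: [180.0, 0.0, -8.1]
force: [-0.4, -0.4, -1.6]
opening: 0.0652
row [0.0414, -0.3983, -0.0016] [0.0012, 0.0012, 1.5869] norm deg 90.9
```

View pics/w21.png

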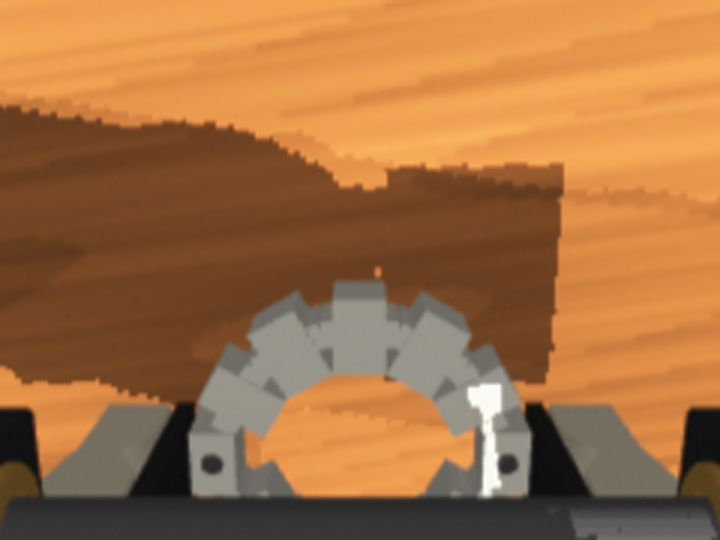

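```bash
python3 -m pendant '[[0.004,-0.04,-0.006,0,0,0.18,0.2],[0.008,-0.08,-0.006,0,0,0.36,0.2],[0.012,-0.12,-0.006,0,0,0.54,0.2],[0.017,-0.17,-0.006,0,0,0.72,0.2],[0.022,-0.22,-0.006,0,0,0.9,0.2],[0.027,-0.27,-0.006,0,0,1.08,0.2],[0.032,-0.32,-0.006,0,0,1.26,0.2],[0.037,-0.36,-0.006,0,0,1.44,0.2],[0.0414,-0.3983,-0.004,0.001,0.001,1.587,0.2],[0.0414,-0.3983,0,0.001,0.001,1.587,0.2],[0.0414,-0.3983,0,0.001,0.001,1.587,0.2],[0.0414,-0.3983,0,0.001,0.001,1.587,0.2]]'
python3 - <<'E'
from h import *
snap("wrist","w22",(240,130,400,270),5)
goal([.5513,.0464,.097],-99)
E
```

```text
clock: 31.92
tool_pos: [0.5515, 0.0452, 0.1297]
orientation: [-180.0, -0.1, -99.0]
force: [0.1, -0.6, -0.5]
opening: 0.065
row [-0.0011, 0.0006, 0.033] [-0.0007, -0.0011, -0.0002] norm deg 0.1
```

View pics/w22.png

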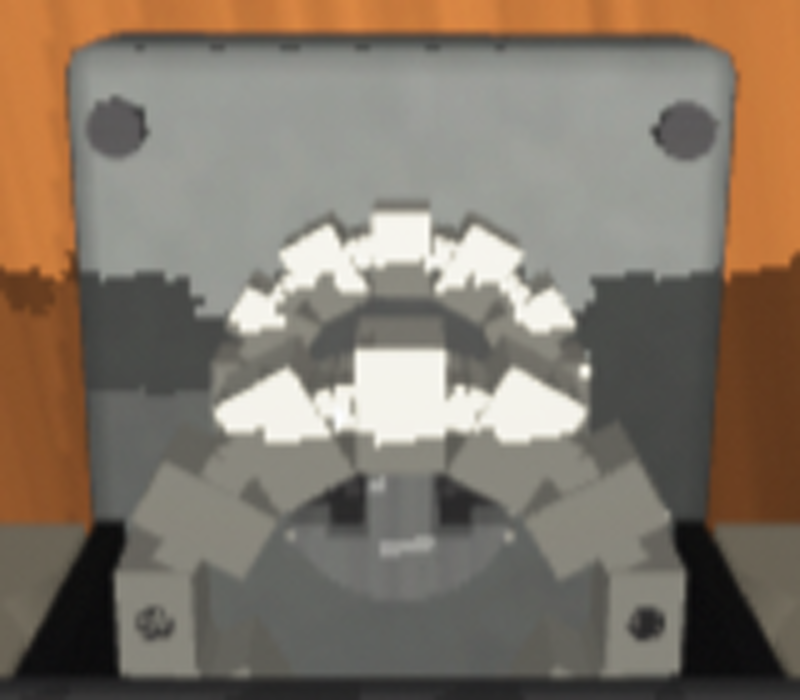

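```bash
python3 -m pendant '[[-0.001,0.0003,0.01,0,0,0,0.2],[-0.001,0.0003,0.02,0,0,0,0.2],[-0.001,0.0003,0.026,0,0,0,0.2],[-0.001,0.0003,0.03,0,0,0,0.2],[-0.001,0.0003,0.034,0,0,0,0.2],[-0.001,0.0003,0.038,0,0,0,0.2],[-0.001,0.0003,0.042,0,0,0,0.2],[-0.001,0.0003,0.046,0,0,0,0.2],[-0.001,0.0003,0.046,0,0,0,0.2]]'; python3 -m pendant '[[0,0,0.006,0,0,0,0.2],[0,0,0.012,0,0,0,0.2],[0,0,0.018,0,0,0,0.2],[0,0,0.022,0,0,0,0.2],[0,0,0.026,0,0,0,0.2],[0,0,0.026,0,0,0,0.2]]'
```

```text
clock: 33.1
tool_pos: [0.5516, 0.047, 0.0838]
orientation: [-180.0, -0.1, -99.0]
force: [-0.4, -0.9, 0.1]
opening: 0.0657
clock: 33.85
tool_pos: [0.5518, 0.047, 0.0579]
orientation: [-180.0, -0.1, -99.0]
force: [0.2, -0.1, -0.5]
opening: 0.0652
```

```bash
python3 -m pendant '[[0,0,0,0,0,0,1],[0,0,0,0,0,0,1],[0,0,0,0,0,0,1],[0,0,-0.03,0,0,0,1],[0,0,-0.08,0,0,0,1],[0,0,-0.1,0,0,0,1],[-0.05,0,-0.1,0,0,0,1],[-0.05,0,-0.1,0,0,0,1],[-0.05,0,-0.1,0,0,0,1]]'
python3 - <<'E'
from h import *
snap("wrist","w23",(240,80,400,200),5)
snap("scene","s2",(240,150,440,300),4)
E
```

```text
clock: 34.98
tool_pos: [0.5593, 0.0966, 0.158]
orientation: [-180.0, -0.1, -99.0]
force: [0.3, -0.6, -0.4]
opening: 0.0879
```

View pics/w23.png

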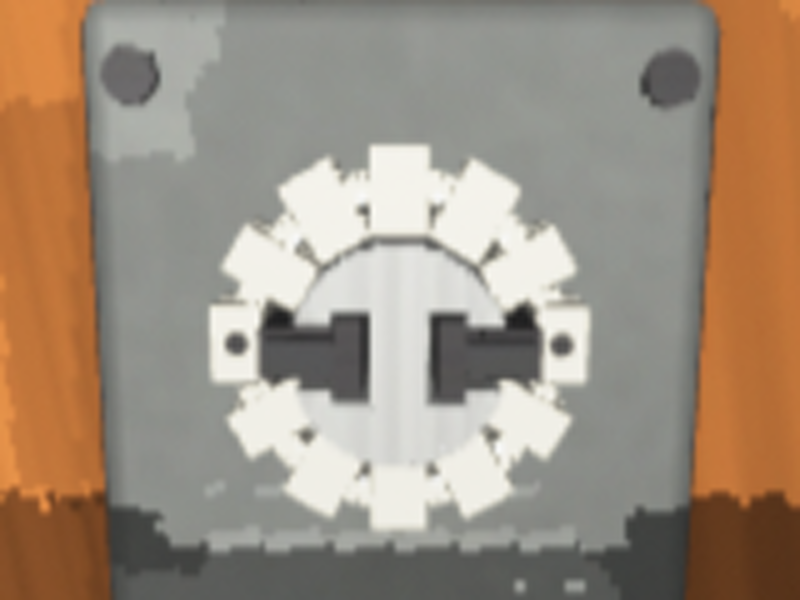

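View pics/s2.png

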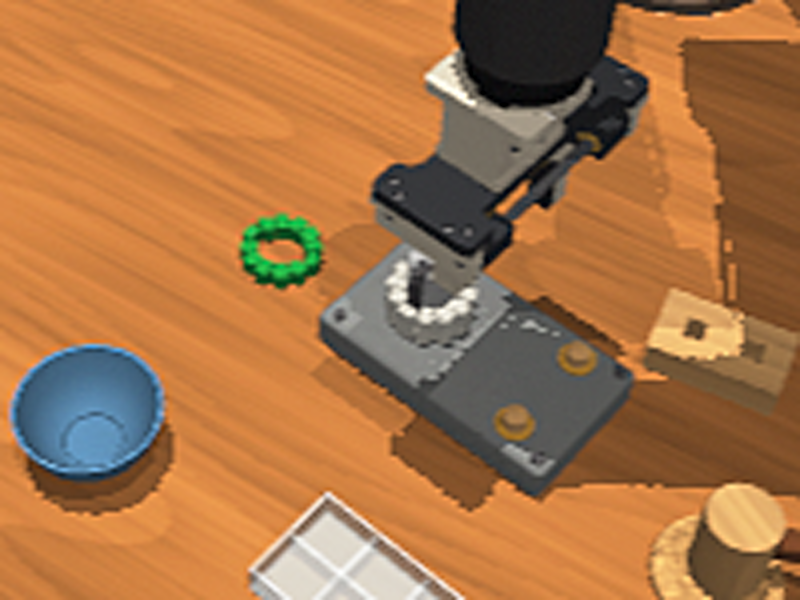

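Run:
```python
from h import *
s,o,c=snap("top")
P=back(c,[[80+373/4,100+297/4]],.078)[0];Q=back(c,[[80+197/4,100+383/4]],.057)[0]
d=Q-P;print(P,Q,np.degrees(np.arctan2(d[1],d[0])),np.linalg.norm(d[:2]))
a=np.arctan2(d[1],d[0])
g=P[:2]+.05*np.array([np.cos(a),np.sin(a)]);print(g)
goal([g[0]+.012*np.cos(a),g[1]+.012*np.sin(a),.2],np.degrees(a)-180)
```

```text
[0.61301323 0.31231503 0.078     ] [0.55583002 0.43347375 0.057     ] 115.26587478218873 0.13397520132616442
[0.59167226 0.35753187]
row [-0.2733, 0.0159, -0.0423] [-0.0006, -0.0012, -0.5984] norm deg 34.3
```

```bash
python3 -m pendant '[[-0.05,0.003,-0.03,0,0,-0.15,0.4],[-0.1,0.006,-0.042,0,0,-0.3,0.2],[-0.15,0.009,-0.042,0,0,-0.45,0],[-0.2,0.012,-0.042,0,0,-0.598,0],[-0.25,0.014,-0.042,0,0,-0.598,0],[-0.273,0.016,-0.042,0,0,-0.598,0],[-0.273,0.016,-0.042,0,0,-0.598,0],[-0.273,0.016,-0.042,0,0,-0.598,0],[-0.273,0.016,-0.042,0,0,-0.598,0]]'
python3 - <<'E'
from h import *
snap("wrist","w24",f=1.2)
E
```

```text
clock: 36.25
tool_pos: [0.5866, 0.3675, 0.2004]
orientation: [-179.9, -0.1, -64.8]
force: [0.4, -1.1, -0.3]
opening: 0.0435
```

View pics/w24.png

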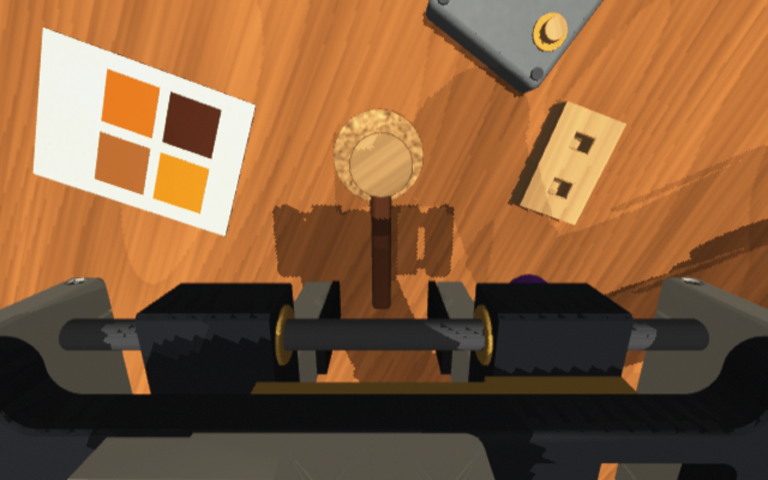

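Run:
```python
from tf import *
s,o,c=snap("wrist","w24b",(270,80,370,180),6)
f=lambda L:np.array(L)/1.2
print(tl(c,o,f([[381,165]]),.078),tl(c,o,f([[378.5,155]]),.008),tl(c,o,f([[381.5,205],[381.5,300]]),.057))
```

```text
[[ 58.19  -1.16 122.54]] [[ 63.55  -4.05 192.55]] [[ 22.12  -0.89 143.5 ]
 [-70.38  -0.99 143.4 ]]
```

View pics/w24b.png

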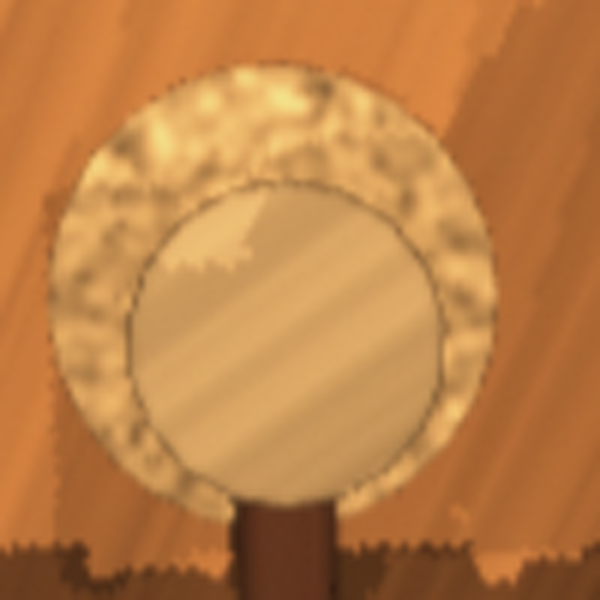

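```bash
python3 -m pendant '[[0.011,-0.0016,0.05,0,0,0,0],[0.011,-0.0016,0.1,0,0,0,0],[0.011,-0.0016,0.14,0,0,0,0],[0.011,-0.0016,0.16,0,0,0,0],[0.011,-0.0016,0.17,0,0,0,0],[0.011,-0.0016,0.17,0,0,0,0],[0.011,-0.0016,0.17,0,0,0,0]]'
python3 - <<'E'
from h import *
snap("wrist","w25",f=1.2)
E
```

```text
clock: 37.22
tool_pos: [0.5935, 0.3598, 0.0314]
orientation: [-179.8, -0.0, -64.7]
force: [0.8, 0.3, 0.5]
opening: 0.0441
```

View pics/w25.png

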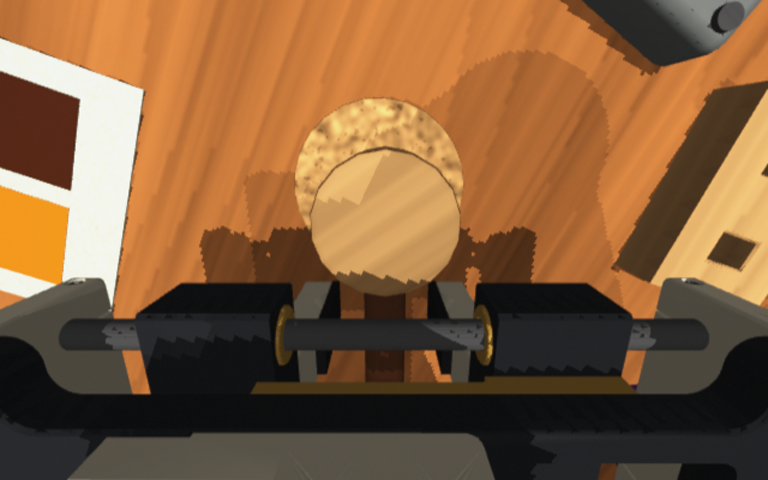

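```bash
python3 -m pendant '[[0,0,0.001,0,0,0,0],[0,0,0.001,0,0,0,-1],[0,0,0.001,0,0,0,-1],[0,0,0.001,0,0,0,-1],[0,0,0.001,0,0,0,-1],[0,0,0.001,0,0,0,-1],[0,0,0.001,0,0,0,-1]]'
python3 - <<'E'
from tf import *
s,o,c=snap("wrist","w26",(220,60,420,210),4)
print(o["tool_pos"],o["orientation"],o["moment"])
E
```

```text
clock: 38.15
tool_pos: [0.5929, 0.3594, 0.029]
orientation: [-180.0, -0.1, -64.7]
force: [0.1, 0.6, 0.0]
opening: 0.0177
[0.59285987 0.35939058 0.02904784] [-1.79951346e+02 -7.45244006e-02 -6.47197434e+01] [0.13282304 0.05549107 0.06042985]
```

View pics/w26.png

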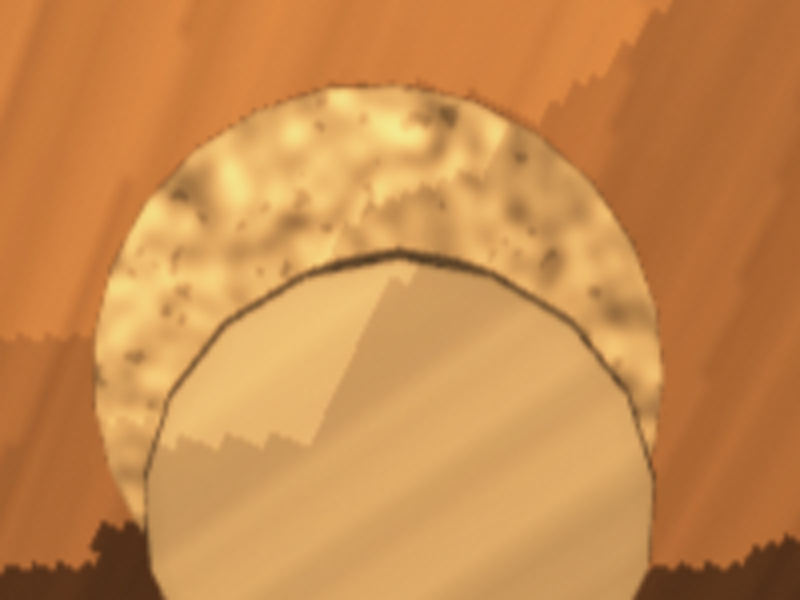

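Run:
```python
from tf import *
s,o,c=snap("wrist")
f=lambda L:np.array(L)/4+[220,60]
print("rest",tl(c,o,f([[378,84],[96,360],[661,365]]),.008),"head",tl(c,o,f([[400,249],[148,480],[653,480]]),.078))
```

```text
rest [[ 96.64  -2.25  21.15]
 [ 56.86 -46.22  21.14]
 [ 56.14  41.58  21.06]] head [[ 74.31   0.8  -48.88]
 [ 52.6  -23.74 -48.89]
 [ 52.63  25.49 -48.93]]
```

```bash
python3 -m pendant '[[0,0,-0.01,0,0,0,-1],[0,0,-0.04,0,0,0,-1],[0,0,-0.09,0,0,0,-1],[0,0,-0.09,0,0,0,-1],[0,0,-0.09,0,0,0,-1]]'
python3 - <<'E'
from tf import *
s,o,c=snap("wrist","w27",f=1.2)
print(o["force"],o["moment"])
goal([.6114,.1831,.1],-99)
E
```

```text
clock: 38.88
tool_pos: [0.5921, 0.3591, 0.1189]
orientation: [-180.0, -0.0, -64.8]
force: [-0.4, -0.3, -4.1]
opening: 0.018
[-0.38112033 -0.34711318 -4.14833395] [ 0.06939539  0.20283338 -0.02353235]
row [0.1672, 0.0572, 0.0183] [0.0008, -0.0017, 0.5977] norm deg 34.2
```

View pics/w27.png

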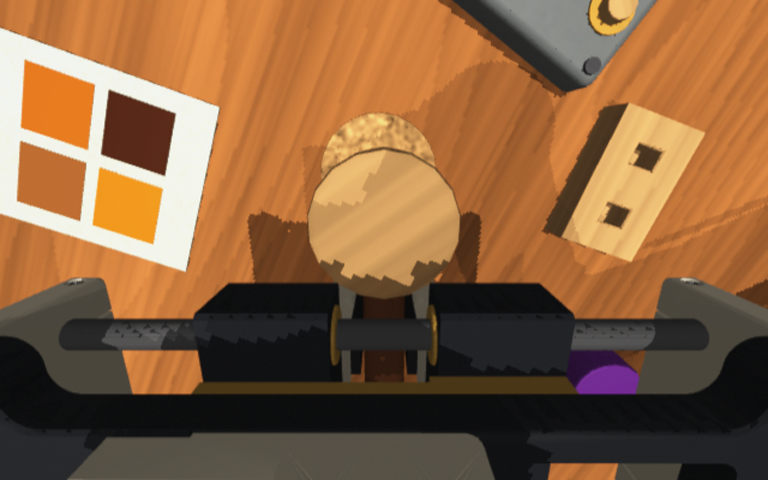

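```bash
python3 -m pendant '[[0.04,0.012,0,0,0,0.15,-1],[0.08,0.025,0,0,0,0.3,-1],[0.12,0.04,0,0,0,0.45,-1],[0.167,0.057,0,0,0,0.598,-1],[0.167,0.057,0.01,0,0,0.598,-1],[0.167,0.057,0.018,0,0,0.598,-1],[0.167,0.057,0.018,0,0,0.598,-1],[0.167,0.057,0.018,0,0,0.598,-1]]'
python3 - <<'E'
from tf import *
s,o,c=snap("wrist","w28",f=1.2)
print(o["force"])
goal([.6114,.1831,.074],-99)
snap("scene","s3",(280,170,440,290),5)
E
```

```text
clock: 39.92
tool_pos: [0.6124, 0.185, 0.1009]
orientation: [-179.9, -0.1, -98.9]
force: [-0.6, -0.2, -3.5]
opening: 0.0174
[-0.61955872 -0.21390403 -3.478698  ]
row [0.002, 0.0009, 0.0272] [-0.0014, -0.0007, 0.0016] norm deg 0.1
```

View pics/w28.png

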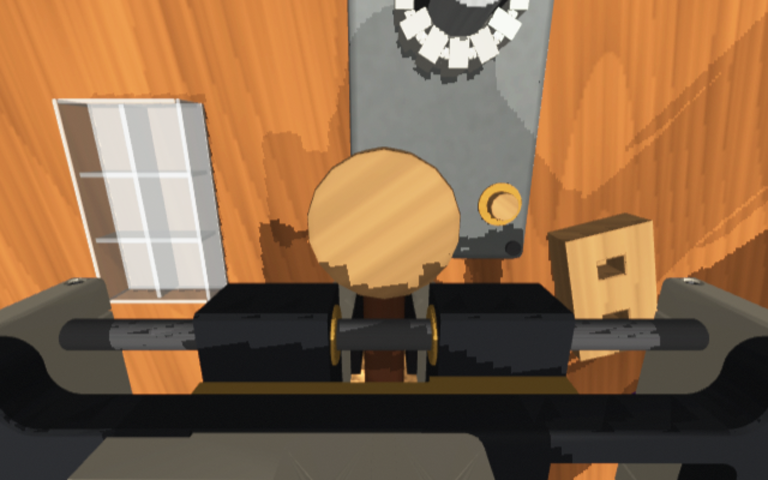

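View pics/s3.png

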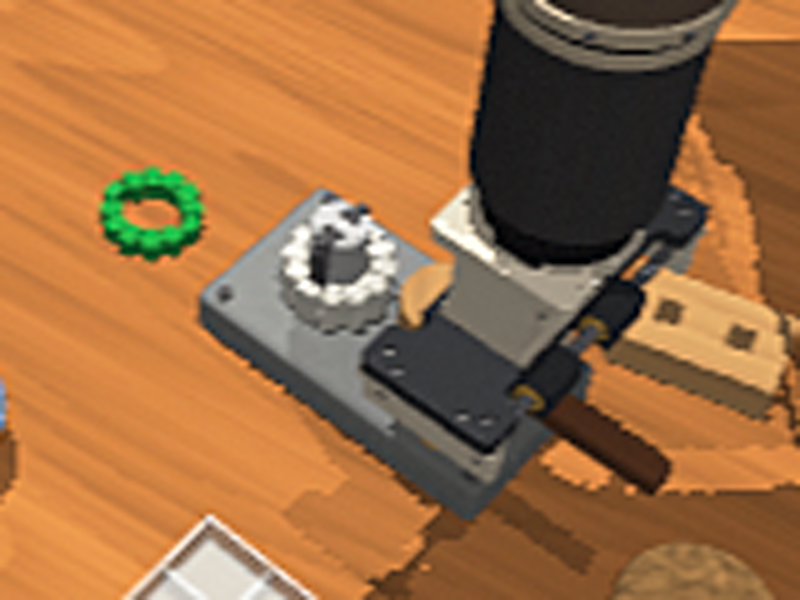

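Run:
```python
from tf import *
s,o,c=snap("wrist")
print(tl(c,o,np.array([[503,207]])/1.2,.049), o["tool_pos"])
R=E(o["orientation"]);print(((np.array([[.5308,.1594,.049],[.6058,.1475,.049]])-o["tool_pos"])@R*1000).round(1))
```

```text
[[37.47 74.9  52.24]] [0.61255889 0.18487322 0.10133992]
[[37.8 76.9 52.2]
 [37.9  1.  52.4]]
```

```bash
python3 -m pendant '[[0.002,0.001,0.012,0,0,0,-1],[0.002,0.001,0.022,0,0,0,-1],[0.002,0.001,0.027,0,0,0,-1],[0.002,0.001,0.027,0,0,0,-1]]'; python3 -m pendant '[[0,0,0.003,0,0,0,-1],[0,0,0.006,0,0,0,-1],[0,0,0.009,0,0,0,-1],[0,0,0.009,0,0,0,-1]]'
```

```text
clock: 40.58
tool_pos: [0.611, 0.182, 0.0734]
orientation: [-180.0, -0.1, -99.0]
force: [-0.5, -0.2, -3.3]
opening: 0.0178
clock: 41.08
tool_pos: [0.6115, 0.1824, 0.0655]
orientation: [-179.9, -0.0, -99.0]
force: [-0.4, -0.2, 1.0]
opening: 0.0173
```

```bash
python3 -m pendant '[[0,0,0.003,0,0,0,-1],[0,0,0.006,0,0,0,-1],[0,0,0.0085,0,0,0,-1],[0,0,0.0085,0,0,0,-1],[0,0,0.0085,0,0,0,-1]]'
python3 - <<'E'
from h import *
o=ctrl.get_obs();print(o["moment"])
s,o,c=snap("wrist","w29",f=1.2)
snap("scene","s4",(280,170,440,290),5)
E
```

```text
clock: 41.7
tool_pos: [0.6119, 0.1827, 0.0576]
orientation: [-179.8, 0.0, -99.0]
force: [-3.1, 2.9, 7.4]
opening: 0.0179
[ 0.91025765  1.19044248 -0.05304221]
```

View pics/w29.png

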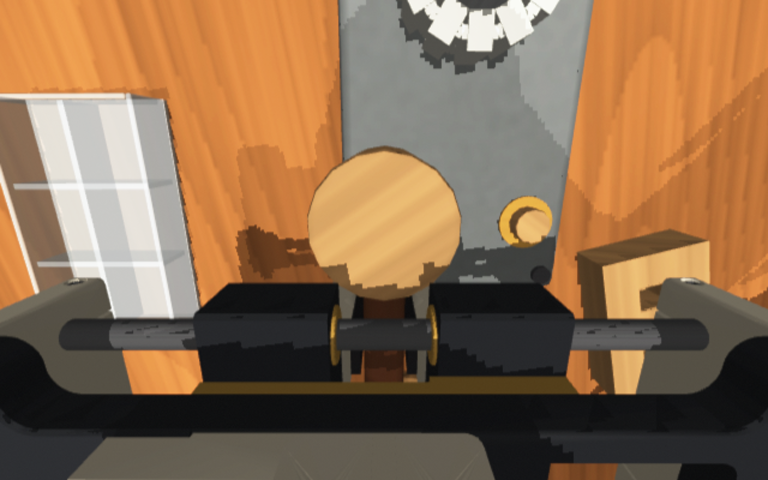

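View pics/s4.png

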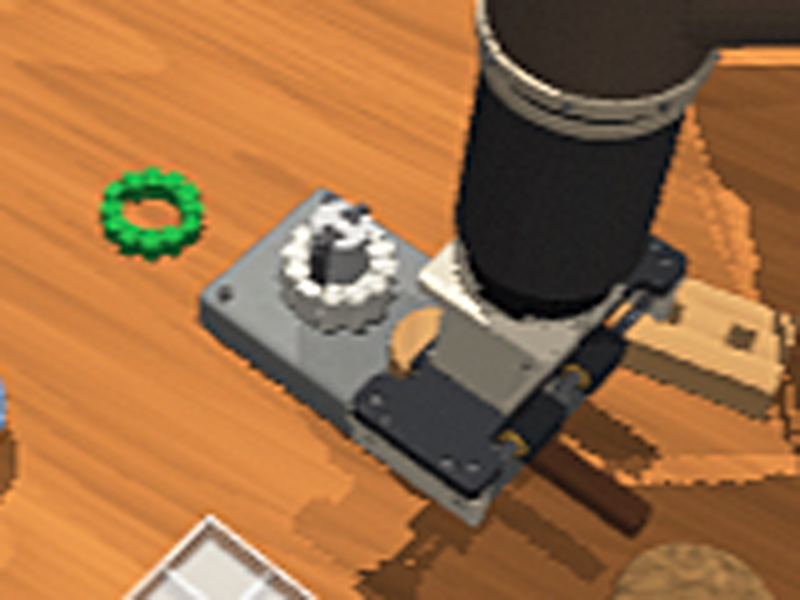

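```bash
python3 -m pendant '[[0,0,0.001,0,0,0,-1],[0,0,0.0015,0,0,0,-1],[0,0,0.0015,0,0,0,-1]]'; python3 -m pendant '[[0,0,-0.02,0,0,0,-1],[0,0,-0.04,0,0,0,-1],[0,0.04,-0.04,0,0,0,-1],[0,0.076,-0.04,0,0,0,-1],[0,0.076,-0.04,0,0,0,-1],[0,0.076,-0.04,0,0,0,-1],[0,0.076,-0.04,0,0,0,-1]]'
python3 - <<'E'
from h import *
s,o,c=snap("wrist","w30",f=1.2)
goal(np.array([.5308,.1594,.073])+[.0056,.0356,0],-99)
E
```

```text
clock: 42.18
tool_pos: [0.6122, 0.1832, 0.0571]
orientation: [-179.8, 0.1, -98.9]
force: [-5.8, 3.7, 14.5]
opening: 0.0175
clock: 43.05
tool_pos: [0.5367, 0.194, 0.0946]
orientation: [-179.9, -0.1, -99.0]
force: [0.7, -0.1, -3.1]
opening: 0.0179
row [-0.0011, 0.0004, 0.0216] [-0.0011, -0.0011, -0.0004] norm deg 0.1
```

View pics/w30.png

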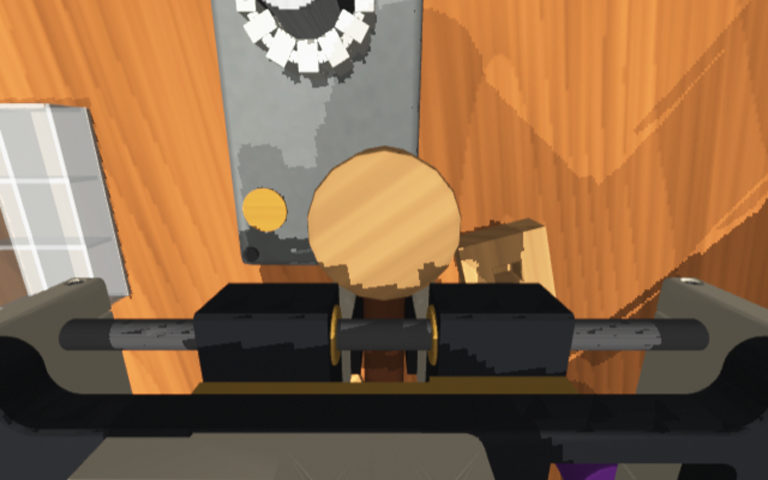

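```bash
python3 -m pendant '[[0,0,0.01,0,0,0,-1],[0,0,0.018,0,0,0,-1],[0,0,0.024,0,0,0,-1],[0,0,0.027,0,0,0,-1],[0,0,0.03,0,0,0,-1],[0,0,0.033,0,0,0,-1],[0,0,0.036,0,0,0,-1],[0,0,0.0375,0,0,0,-1],[0,0,0.0375,0,0,0,-1]]'; python3 -m pendant '[[0,0,0.001,0,0,0,-1],[0,0,0.002,0,0,0,-1],[0,0,0.002,0,0,0,-1]]'
```

```text
clock: 44.22
tool_pos: [0.536, 0.194, 0.0575]
orientation: [-179.9, -0.0, -99.0]
force: [-3.3, 0.2, 2.1]
opening: 0.0177
clock: 44.6
tool_pos: [0.5365, 0.1947, 0.0567]
orientation: [-179.9, 0.0, -99.0]
force: [-7.1, 1.5, 10.8]
opening: 0.0176
```

```bash
python3 -m pendant '[[0,0,0.0008,0,0,0,-1],[0,0,0.0008,0,0,0,-1]]'; python3 -m pendant '[[0,0,-0.02,0,0,0,-1],[0,0,-0.05,0,0,0,-1],[-0.05,-0.04,-0.06,0,0,0,-1],[-0.08,-0.04,-0.06,0,0,0,-1],[-0.08,-0.04,-0.06,0,0,0,-1],[-0.08,-0.04,-0.06,0,0,0,-1]]'
python3 - <<'E'
from h import *
s,o,c=snap("wrist","w31",f=1.2)
im=s["image"];cv2.imwrite("pics/w31b.png",cv2.resize(im[60:160,240:400],None,fx=5,fy=5))
E
```

```text
clock: 44.85
tool_pos: [0.5368, 0.1951, 0.0563]
orientation: [-179.8, 0.1, -99.0]
force: [-7.4, 2.1, 13.5]
opening: 0.0175
clock: 45.6
tool_pos: [0.5877, 0.2665, 0.1138]
orientation: [-180.0, -0.1, -99.0]
force: [-0.5, -0.9, -3.7]
opening: 0.0179
```

View pics/w31.png

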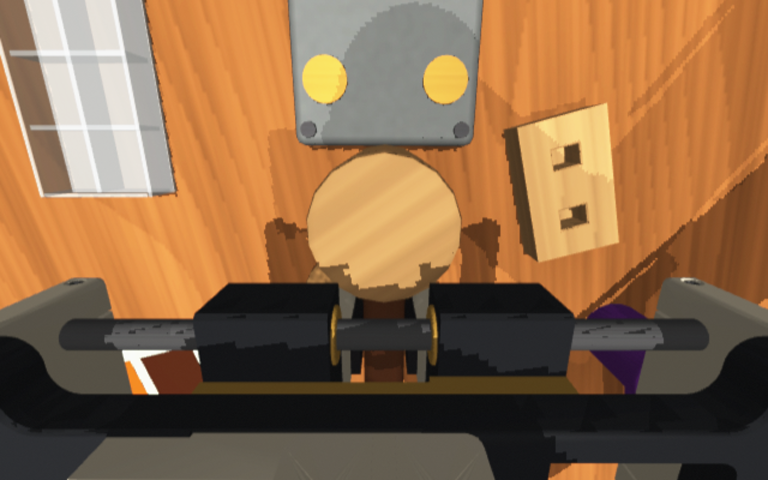

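View pics/w31b.png

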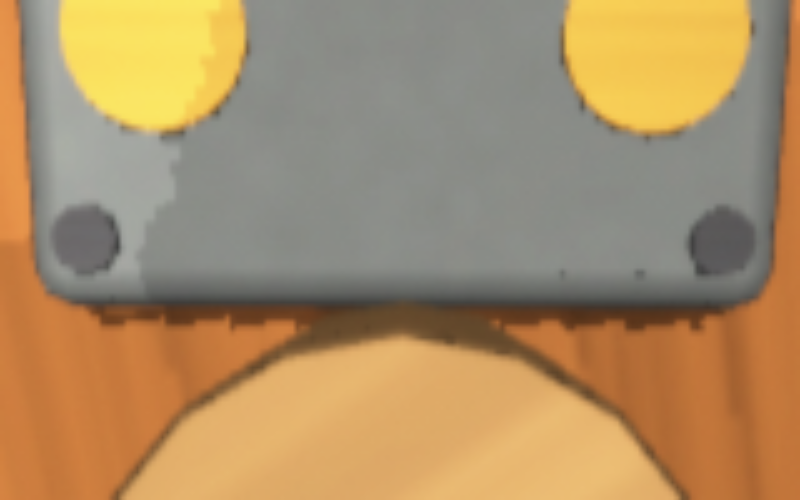

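Run:
```python
from h import *
goal([.5965,.358,.06],-64.7)
```

```text
row [-0.0921, 0.0057, 0.054] [-0.0002, -0.0015, -0.5986] norm deg 34.3
```

```bash
python3 -m pendant '[[-0.03,0,0,0,0,-0.15,-1],[-0.06,0,0,0,0,-0.3,-1],[-0.0921,0.0057,0,0,0,-0.45,-1],[-0.0921,0.0057,0.01,0,0,-0.5986,-1],[-0.0921,0.0057,0.03,0,0,-0.5986,-1],[-0.0921,0.0057,0.054,0,0,-0.5986,-1],[-0.0921,0.0057,0.054,0,0,-0.5986,-1],[-0.0921,0.0057,0.054,0,0,-0.5986,-1]]'
python3 - <<'E'
from h import *
s,o,c=snap("wrist","w32",f=1.2)
goal([.5965,.358,.03],-64.7)
E
```

```text
clock: 46.65
tool_pos: [0.5975, 0.3585, 0.0617]
orientation: [-179.9, -0.1, -64.7]
force: [0.7, -0.4, -2.1]
opening: 0.0177
row [0.0003, 0.0015, 0.0321] [-0.0025, -0.0011, 0.0002] norm deg 0.2
```

View pics/w32.png

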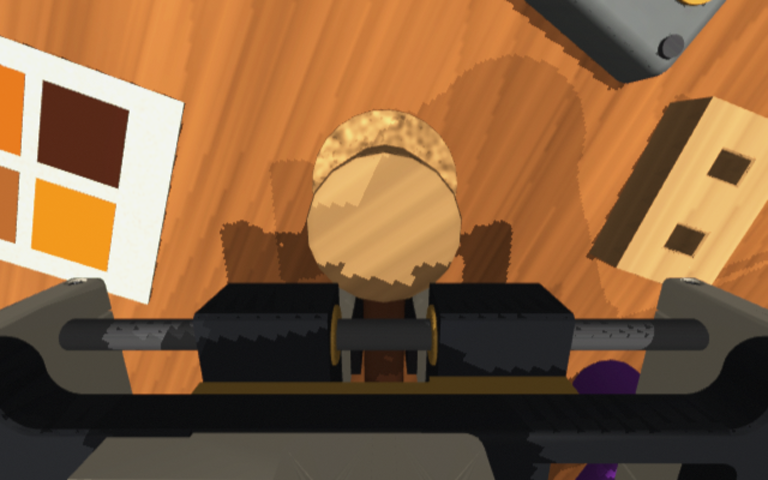

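```bash
python3 -m pendant '[[0.001,0,0.012,0,0,0,-1],[0.001,0,0.022,0,0,0,-1],[0.001,0,0.027,0,0,0,-1],[0.001,0,0.03,0,0,0,-1],[0.001,0,0.0315,0,0,0,-1],[0.001,0,0.0315,0,0,0,-1]]'
```

```text
clock: 47.45
tool_pos: [0.5974, 0.3578, 0.0293]
orientation: [-180.0, -0.1, -64.7]
force: [-0.0, -0.8, -3.2]
opening: 0.0177
```

```bash
python3 -m pendant '[[0,0,0.001,0,0,0,-1],[0,0,0.001,0,0,0,-1]]';python3 -m pendant '[[0,0,0.001,0,0,0,-1],[0,0,0.001,0,0,0,-1]]'
```

```text
clock: 47.7
tool_pos: [0.5974, 0.3578, 0.0283]
orientation: [-179.9, -0.1, -64.7]
force: [-0.6, -0.9, -3.7]
opening: 0.0175
clock: 47.95
tool_pos: [0.5975, 0.358, 0.0281]
orientation: [-179.9, -0.1, -64.7]
force: [-3.5, -0.7, 5.2]
opening: 0.0179
```

Contact reached. Release and retreat.

```bash
python3 -m pendant '[[0,0,-0.0007,0,0,0,-0.8],[0,0,-0.0007,0,0,0,-0.4],[0,0,-0.0007,0,0,0,0],[0,0,-0.0007,0,0,0,0],[0,0,-0.0007,0,0,0,0]]';python3 -m pendant '[[0,0,-0.02,0,0,0,0],[0,0,-0.06,0,0,0,0],[0,0,-0.11,0,0,0,0],[0,0,-0.16,0,0,0,0],[-0.04,0,-0.2,0,0,0,0],[-0.05,0,-0.2,0,0,0,0],[-0.05,0,-0.2,0,0,0,0]]'
python3 - <<'E'
from h import *
s,o,c=snap("wrist","w33",f=1.2)
snap("scene","s5",(240,150,500,330),3)
E
```

```text
clock: 48.58
tool_pos: [0.5975, 0.3577, 0.0278]
orientation: [-180.0, -0.1, -64.7]
force: [0.5, -0.1, 0.3]
opening: 0.0432
clock: 49.45
tool_pos: [0.5752, 0.4036, 0.2287]
orientation: [-179.9, -0.0, -64.6]
force: [0.4, -0.4, -0.9]
opening: 0.0437
```

View pics/w33.png

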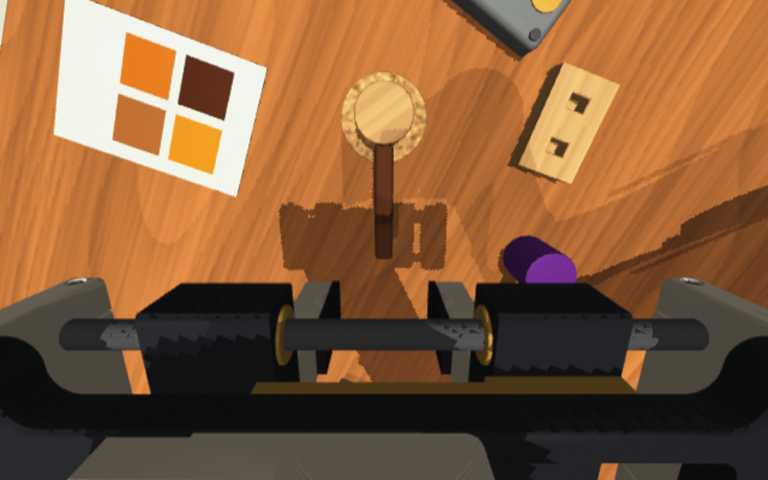

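View pics/s5.png

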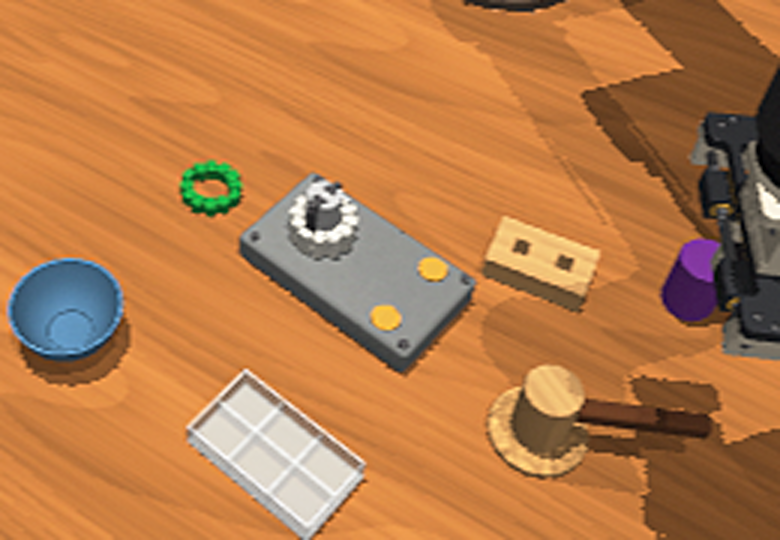

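Run:
```python
from h import *
s,o,c=snap("scene","s6",(315,195,405,275),8)
snap("top","t5",f=1.2)
# predicted outline of stacked wheels (tops at .063) and pegs down at .037
h=np.radians(-9);R=np.array([[np.cos(h),-np.sin(h)],[np.sin(h),np.cos(h)]])
t=np.linspace(0,2*np.pi,36)
im=s["image"][195:275,315:405];im=cv2.resize(im,None,fx=8,fy=8,interpolation=cv2.INTER_CUBIC)
S=np.array([.551,.0448])
off=proj(c,[[*S,.095]])[0];print((off-[315,195])*8)
for r,z,cc in ((.033,.063,[0,0]),(.033,.035,[0,0]),(.017,.095,[0,0]),(.009,.037,[.038,.11]),(.009,.037,[-.038,.11])):
    P=np.c_[(np.c_[r*np.cos(t),r*np.sin(t)]+cc)@R.T+S,np.full(36,z)]
    for p in (proj(c,P)-[315,195])*8: cv2.circle(im,tuple(p.astype(int)),1,(0,0,255),-1)
cv2.imwrite("pics/s6o.png",im)
```

```text
[260.95135458 152.19240776]
```

View pics/s6o.png

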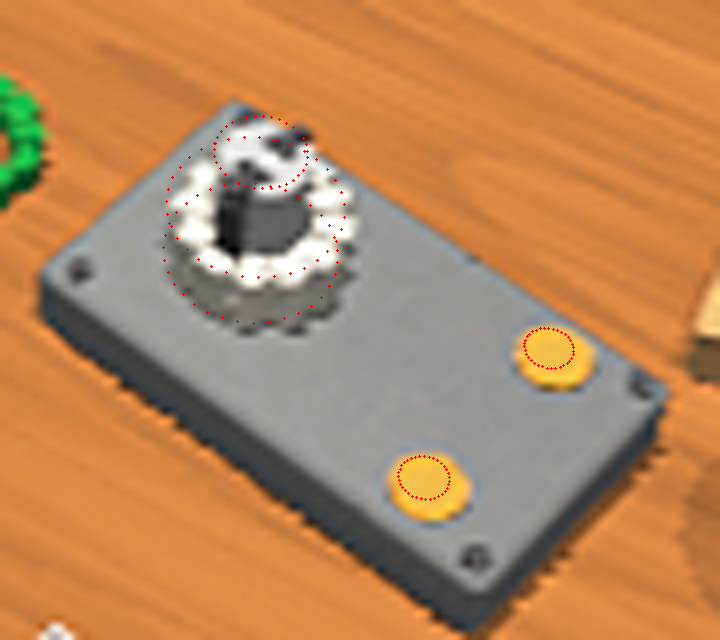

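View pics/t5.png

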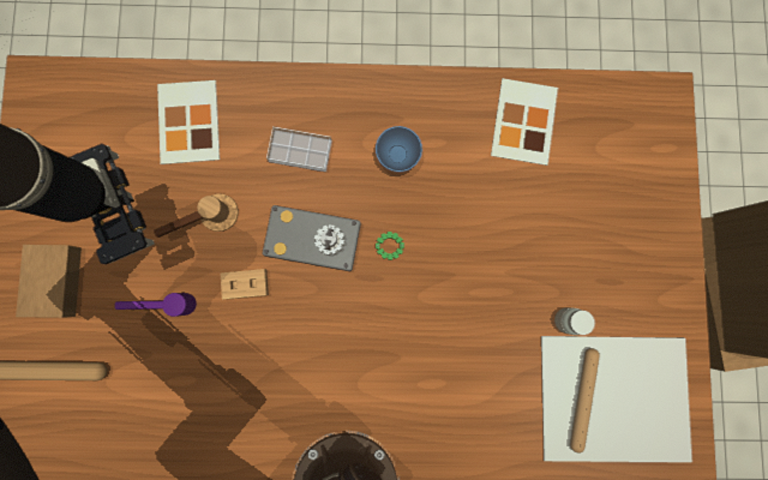

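Run:
```python
from plant import ctrl
print(ctrl.close_job(),ctrl.get_obs()["clock"])
```

```text
the job is handed in; nothing more can be done
the job is handed in; nothing more can be done
```

The job is done as asked and handed in at about 50 s of the 210 s allowed.

- **Keys:** both keys went from the stand into the two spindle slots. The close-up showed their tops level with the spindle's.
- **Wheels:** only two white wheels were on the table. Both are stacked on the spindle with their keyways over the keys. The stack's outline in the last picture matches two wheels fully home, to within about a pixel.
- **Pegs:** I pressed both pegs down steadily with the mallet's face until the force rose by about 14–18 N, more than the 6–8 N needed to move them. The mallet height then put the peg tops about 2 mm above the base. I could not see the pegs' ends separately from their orange rings, so "all the way down" rests on the force and height readings. The gripper never touched a peg.
- **Mallet:** it stands upright on its cork rest, with the robot clear of everything.
- **Left alone:** the bowl, the compartment box, the jar, the green wheel and the purple mallet were not touched.

The three cameras disagreed by 1–4 mm in places, so I aligned the key and wheel fits from the wrist pictures and the robot's own positions. No check failed.

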